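# Refit the bead bin on the sloping stud rack and fill it

## Task

Press the empty grey bin onto the six free studs of the sloping rack until it is fully home, its underside flat on the deck. Then empty the five beads from the scoop into the bin and stand the scoop back on the bench. Leave the other things on the bench where they are.

Things in the scene. Friction and masses are not known exactly. Their poses are not given: they have to be found in the camera images.
- studs: The rack's free place, where the bin goes: six white domed studs, 14 mm across, 11 high, 28 apart, 2 up the slope by 3 along the rack; the middle two have a steel spring ball in the flank. Origin: on the deck amid them, 55 above the bench. z: square off the deck, 25 degrees from vertical, leaning to the robot; x: up the slope, away from the robot; y: along the rack. Left, middle or right third.
- rack: Fixed rack with a white stud deck sloping 25 degrees up away from the robot: deck 80 mm up the slope by 292 wide (302 with the plywood ends), its middle 55 above the bench. Stands elsewhere each time, yaw up to 0.2 rad. Origin: on the bench under the deck's middle; x to the back, y along the rack, z up. Three places along y, 92 apart; two hold the blocks.
- bur_block: Fixed wooden block 56 x 84 x 22 mm on the rack with two rows of burs standing to 46 off the deck. Origin on the bench under its middle, axes as the rack's.
- file_block: Fixed wooden block 56 x 84 x 22 mm on the rack with five file handles standing to 50 off the deck. Origin on the bench under its middle, axes as the rack's.
- bin: Empty grey open-topped plastic bin standing on the bench, 56 (x) by 84 (y) by 52 mm high, walls 3, inner floor 16 up, 100 g; the same after a half turn. Origin: centre of its underside, z out of its mouth. Six sockets below, 15 wide, 12.5 deep. Set on the studs it stays about 8 proud, on the spring balls, until pushed square to the deck with some 6 to 16 N; then it clicks home and stays.
- scoop: Aluminium bead scoop standing on the bench, 110 g empty: trough 30 mm wide (25 inside), 24 high; floor 2.5 thick, flat from x = -50 to 25, then rising 15 degrees to the open spout at x = 60. x to the spout, z up; origin on its underside. Wooden stub handle along x from -50 to -110, 14 wide (y), 18 tall, from 17 to 35 up. Beads roll out once the spout is lowered over 15 degrees; at 45 all leave.
- scoop_lip (a point): Middle of the floor edge at the spout of the scoop, 60 ahead of its origin and 12 above its underside; axes as the scoop's.
- scoop_grip (a point): Middle of the scoop's wooden handle, 83 behind its origin and 26 above its underside: pinch it across its 14 mm width (scoop y); axes as the scoop's.
- bead0: Round dark polished haematite bead 1 of 5, 16 across, 11 g; starts in the scoop. Origin: its centre; it rolls, so its axes mean nothing.
- bead1: Round dark polished haematite bead 2 of 5, 16 across, 11 g; starts in the scoop. Origin: its centre; it rolls, so its axes mean nothing.
- bead2: Round dark polished haematite bead 3 of 5, 16 across, 11 g; starts in the scoop. Origin: its centre; it rolls, so its axes mean nothing.
- bead3: Round dark polished haematite bead 4 of 5, 16 across, 11 g; starts in the scoop. Origin: its centre; it rolls, so its axes mean nothing.
- bead4: Round dark polished haematite bead 5 of 5, 16 across, 11 g; starts in the scoop. Origin: its centre; it rolls, so its axes mean nothing.
- jar: Bystander: small closed glass jar with a steel cap, 42 across, 42 high, between the bin and the scoop. Leave it.
- pliers: Bystander: pliers lying flat to the right of the bin, 115 long, 12 high; origin on the bench under the pivot. Leave it.
- hammer: Bystander: small hammer lying on the right, 240 long. Leave it.
- glue: Bystander: white plastic bottle, 40 across, 95 high, behind on the left. Leave it.
- mug: Bystander: white mug, 72 across, 80 high, behind on the right. Leave it.
- phone: Bystander: black telephone lying flat on the left, 150 x 73 x 9. Leave it.
Mind the look-alikes: they are no part of the job. Of the things that look like the scoop, the larger one is meant. What is shaped like the bin but green is not meant.

How it is judged:
By the outcome, as a careful person would: the job done as asked, in the order asked, and still so for the second after the job is handed in, with the robot touching nothing.
It also fails if it takes over 61 s, if anything falls off the work surface, if the arm or the gripper's body presses on something with over 40 N, if the wrist force passes 120 N, or if a joint passes its speed limit or range.

## Robot

A 6-joint arm with a two-finger parallel gripper is mounted at the origin on the work surface. World frame = base frame: x ahead of the robot, y to its left, z up, the work surface at z = 0. Lengths are in m, angles in rad, forces in N, time in s.
With the tool pointing down it reaches from about 0.425 to 0.95 m from the base axis. Payload 3.5 kg.
Tool frame: the origin (TCP) lies on the centre line of the jaws, within the pads' length; the fingertips stand 14 mm ahead of it and the grasp point (between the pads) lies 5 mm behind it (tips_ahead is the distance from the TCP to the fingertips, in m); y points along the fingers, z is the direction in which the jaws open and shut, and the axes are right-handed (so a half turn about y gives the same grasp; the last joint's range is limited). The gripper opens to 85 mm and grips with 20 to 120 N. Pads are 22 mm wide; open, the fingers measure 114 mm over their backs; the gripper's body (76 mm by 85 mm) begins 54 mm behind the grasp point. The pads swing forward as they close: fully open they stand 13 mm farther back than shut.
Start: joints at [-1.373, 0.286, 1.577, -0, 1.279, -0.15], TCP at [0.23, -0.635, 0.245] pointing down, gripper open.
Joint ranges: [-2.77, 2.77], [-0.9, 2.22], [0.21, 2.48], [-1.53, 4.67], [0.24, 2.81], [-2.84, 2.84]. Speed limits (rad/s): [2.79, 2.79, 3.14, 3.14, 3.14, 3.14].

## Interface

Orientations are given as a unit quaternion [x, y, z, w].
In Python, from plant import get_state, read_camera, sign_off, tips_ahead gives the robot as it stands.
- The arm moves only by the tool send_rows, never from a script. Its argument "plan" is a list of rows, each a list of 2 entries, a list of its own where there are three numbers: the shift along the tool's x, y, z in units of 12 cm (1.0 is 12 cm), then the turn, a rotation vector about the tool's x, y, z in units of 360 degrees (1.0 is 360 degrees). In form: [[[tx, ty, tz], [rx, ry, rz]], ...]. A call has 1 to 12 rows; each row shifts and turns the commanded pose from where the row before left it, along the tool's axes as they then stand; what a row does not reach is not made up. A row lasts 1/10 s, in which the tool goes at most 50 mm and 8.59 degrees, less where a joint would pass 70% of its speed; a pose out of reach is approached as far as the arm can. A call with a number of a shift or a turn outside -1 to 1 is refused whole. A call with a gripper value outside its range is refused whole. "gripper" is the closure, from 0 (fully open) to 1 (shut), set as the call begins (left out, the last holds). The fingers move at their own pace and stop on an object; "grip_force" is the grip in N (left out, the last holds). Time passes only in rows, so rows that do not move let the fingers close. It gives the time, the measured TCP pose, the force and the opening at its end, in the units of the state.
- get_state(): the state, without advancing time (a new reading comes with each control period).
- read_camera(name): name is "scene" or "top" or "wrist"; returns a dict with "img" (400x640x3 uint8, blue, green, red), "fx", "fy", "cx", "cy" (pixels), "D" ([k1, k2, p1, p2, k3] as OpenCV has them; the pictures are not rectified), "world_from_camera" (4x4, takes a point from camera to world coordinates); the wrist camera has in their place "mount" (4x4, takes a point from camera to tool coordinates, whose origin is the TCP and whose axes are the tool frame's). Camera axes: x right, y down, z forward; pixel columns grow to the right and rows downward; lengths in m; the calibration is good to about 2 mm. A picture is of the moment at which its call begins: read the wrist's pose just before it. There is no depth.
- sign_off(): hands the job in, once; it reports no verdict.
The state is a dict: "time": time; "qpos": joint angles; "dq": joint speeds; "joint_efforts": joint torques, N m; "eef_pos": TCP position; "tcp_rot": TCP orientation; "contact_force": force on the tool from outside, world axes, zero at the start; "wrist_torque": the same for the moment, N m; "opening": opening from 0.0 (shut) to 1.0 (fully open).
Only numpy, scipy, OpenCV 4.12 (cv2) and the standard library are available. Lean on these libraries where they do the work, as an engineer would, in place of code of your own. Each camera call takes 0.05 s, during which the arm holds its last target. There are 200 camera calls.

## Working session

There is one attempt and no reset: what is moved stays moved. The work goes in short steps, Python scripts to look and compute and a tool call to move; the robot and the scene stay as the last step left them, time stands still between calls to the robot, and variables do not carry over. Pictures are saved under pics/ and viewed, about 8 in all and at most 12, crops included, and the job is handed in when it is done.

Besides the shell and the picture viewer there is one more tool, called after "Emit:" as a command line: name --argument value ..., lists and objects as JSON in quotes. send_rows: Moves the arm, as the interface text tells. Its arguments: {"type":"object","properties":{"plan":{"type":"array"},"gripper":{"type":"number"},"grip_force":{"type":"number"}},"required":["plan"]}

```bash
ls; mkdir -p pics; cat > h.py <<'E'
import numpy as np, cv2, pickle
from scipy.spatial.transform import Rotation as R
from plant import get_state, read_camera, sign_off, tips_ahead
def cap(n,fn):
    s=get_state(); c=read_camera(n)
    if 'mount' in c:
        T=np.eye(4);T[:3,:3]=R.from_quat(s['tcp_rot']).as_matrix();T[:3,3]=s['eef_pos'];c['world_from_camera']=T@np.array(c['mount'])
    pickle.dump(c,open(f'pics/{fn}.pkl','wb')); cv2.imwrite(f'pics/{fn}.png',c['img']); return c
def load(fn): return pickle.load(open(f'pics/{fn}.pkl','rb'))
def K(c): return np.array([[c['fx'],0,c['cx']],[0,c['fy'],c['cy']],[0,0,1]])
def ray(c,uv):
    p=cv2.undistortPoints(np.array([[uv]],float),K(c),np.array(c['D'],float)).ravel()
    T=np.array(c['world_from_camera']); return T[:3,3],T[:3,:3]@np.array([p[0],p[1],1])
def onz(c,uv,z=0.):
    o,d=ray(c,uv); return o+d*(z-o[2])/d[2]
def proj(c,P):
    T=np.linalg.inv(np.array(c['world_from_camera'])); return cv2.projectPoints(np.atleast_2d(np.array(P,float)),cv2.Rodrigues(T[:3,:3])[0],T[:3,3],K(c),np.array(c['D'],float))[0].reshape(-1,2)
E
python3 - <<'E'
from h import *
s=get_state(); print(s)
for n in ['scene','top','wrist']:
    c=cap(n,n+'0'); print(n,c['fx'],c['D'],np.round(c['world_from_camera'],3).tolist())
print(np.round(load('wrist0')['mount'],4),tips_ahead)
E
```

```text
pics
{'time': 0.0, 'qpos': array([-1.37297569e+00,  2.87190988e-01,  1.57814829e+00,  1.21855089e-05,
        1.27860362e+00, -1.50015699e-01]), 'dq': array([-0.00017179,  0.00019256, -0.00135047,  0.00199251,  0.00120062,
       -0.00197818]), 'joint_efforts': array([ 1.76961403e-03, -4.05979228e+01, -2.92623496e+01, -3.68491089e-05,
        5.94983896e-03,  2.76782863e-06]), 'eef_pos': array([ 0.22998222, -0.63396082,  0.2439458 ]), 'tcp_rot': array([-0.12237411,  0.69727013, -0.69560853,  0.12234264]), 'contact_force': array([-0.01911772,  0.46170576,  0.07743766]), 'wrist_torque': array([-0.01176586, -0.0339663 , -0.02206634]), 'opening': 0.996346126684622}
scene 362.9128620082633 [-0.00434569  0.          0.          0.          0.        ] [[-0.849, 0.445, -0.285, 0.803], [0.528, 0.721, -0.448, 0.395], [0.006, -0.531, -0.847, 0.83], [0.0, 0.0, 0.0, 1.0]]
top 502.3208923474714 [-0.05205352  0.          0.          0.          0.        ] [[0.028, -0.981, 0.195, 0.223], [-0.999, -0.033, -0.024, -0.0], [0.03, -0.194, -0.981, 1.589], [0.0, 0.0, 0.0, 1.0]]
wrist 339.330884722024 [0.02299976 0.         0.         0.         0.        ] [[0.341, -0.895, -0.286, 0.303], [-0.94, -0.326, -0.102, -0.607], [-0.002, 0.303, -0.953, 0.373], [0.0, 0.0, 0.0, 1.0]]
[[-5.000e-04  9.528e-01  3.036e-01 -7.810e-02]
 [-0.000e+00 -3.036e-01  9.528e-01 -1.286e-01]
 [ 1.000e+00  4.000e-04  2.000e-04 -5.000e-04]
 [ 0.000e+00  0.000e+00  0.000e+00  1.000e+00]] 0.014
```

View pics/top0.png

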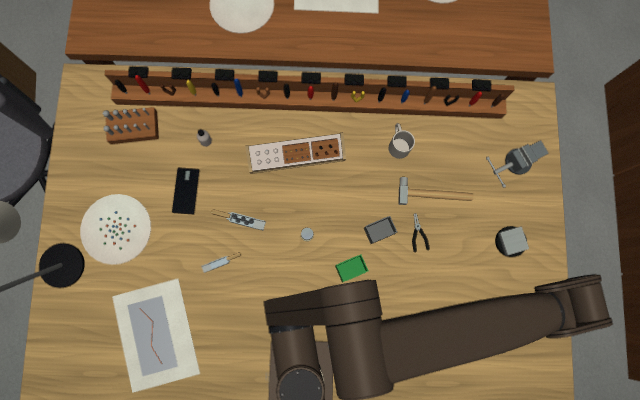

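View pics/scene0.png

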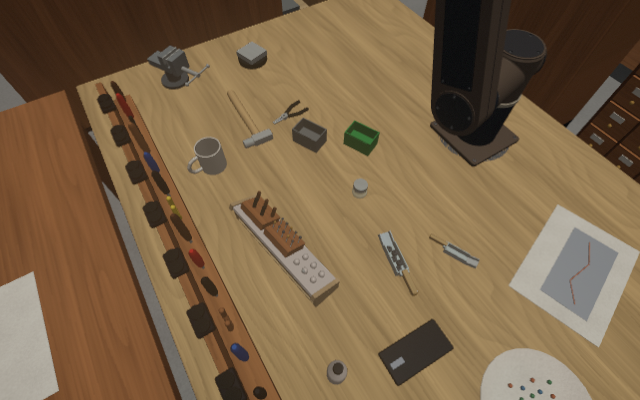

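```bash
python3 - <<'E'
from h import *
t=load('top0');s=load('scene0')
for n,uv,z in [('bin',(380,230),.05),('scoopspout',(265,227),.012),('scoophandle',(215,211),.026),('jar',(307,234),.042),('studs',(266,157),.06),('rackL',(250,158),.055),('rackR',(342,149),.055),('pliers',(419,232),.0)]: print(n,onz(t,uv,z).round(3))
for n,uv,z in [('bin',(310,133),.05),('jar',(361,186),.042),('studs',(307,267),.06)]: print(n,onz(s,uv,z).round(3))
def crop(c,x,y,w,h,k): return cv2.resize(c['img'][y:y+h,x:x+w],None,fx=k,fy=k,interpolation=cv2.INTER_CUBIC)
a=np.hstack([crop(t,200,190,80,60,5),crop(t,355,205,80,60,5)])
b=np.hstack([crop(t,242,125,80,60,5),crop(s,370,225,80,60,5)])
cv2.imwrite('pics/m1.png',np.vstack([a,b]))
E
```

```text
bin [ 0.438 -0.231  0.05 ]
scoopspout [0.442 0.128 0.012]
scoophandle [0.485 0.286 0.026]
jar [ 0.42  -0.006  0.042]
studs [0.657 0.131 0.06 ]
rackL [0.654 0.182 0.055]
rackR [ 0.694 -0.108  0.055]
pliers [ 0.443 -0.365  0.   ]
bin [ 0.446 -0.221  0.05 ]
jar [0.424 0.001 0.042]
studs [0.663 0.126 0.06 ]
```

View pics/m1.png

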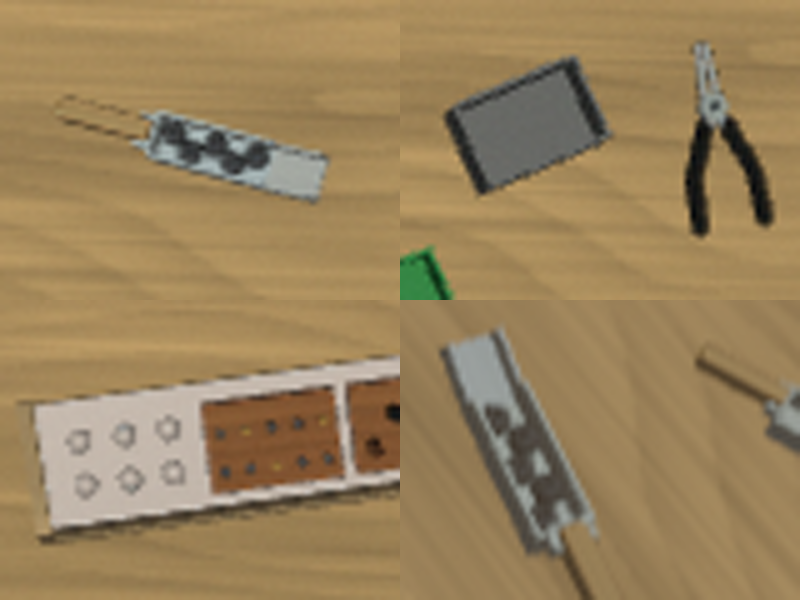

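```bash
cat >> h.py <<'E'
def Rt(zdir,ydir):
    z=np.array(zdir,float);y=np.array(ydir,float);y/=np.linalg.norm(y);z-=y*(z@y);z/=np.linalg.norm(z)
    return np.column_stack([np.cross(y,z),y,z])
def down(psi): return Rt([np.cos(psi),np.sin(psi),0],[0,0,-1])
def plan(P,Rg,step=.03,ang=6.,n=None):
    s=get_state();R0=R.from_quat(s['tcp_rot']);rv=(R0.inv()*R.from_matrix(Rg)).as_rotvec();d=np.array(P)-s['eef_pos']
    n=n or max(1,int(np.ceil(max(np.linalg.norm(d)/step,np.degrees(np.linalg.norm(rv))/ang))))
    rows=[]
    for i in range(n):
        Ri=R0*R.from_rotvec(rv*i/n); rows.append([[round(float(v),3) for v in Ri.inv().apply(d/n)/.12],[round(float(v),4) for v in rv/n/2/np.pi]])
    print(n,'d',d.round(4),'rot',np.degrees(rv).round(2))
    for r in rows: print(str(r)+',')
def st():
    s=get_state();M=R.from_quat(s['tcp_rot']).as_matrix();print('t',round(s['time'],2),s['eef_pos'].round(4),'y',M[:,1].round(3),'z',M[:,2].round(3),'F',s['contact_force'].round(1),'op',round(s['opening'],3),'q',s['qpos'].round(2))
E
python3 - <<'E'
from h import *
plan([.44,-.227,.19],down(np.radians(22)),.05,8)
E
```

```text
12 d [ 0.21    0.4071 -0.0542] rot [ 7.000e-02 -9.207e+01 -1.000e-01]
[[-0.233, 0.038, -0.216], [0.0, -0.0213, -0.0]],
[[-0.26, 0.038, -0.183], [0.0, -0.0213, -0.0]],
[[-0.282, 0.038, -0.147], [0.0, -0.0213, -0.0]],
[[-0.299, 0.038, -0.108], [0.0, -0.0213, -0.0]],
[[-0.311, 0.038, -0.067], [0.0, -0.0213, -0.0]],
[[-0.317, 0.038, -0.024], [0.0, -0.0213, -0.0]],
[[-0.318, 0.038, 0.018], [0.0, -0.0213, -0.0]],
[[-0.312, 0.038, 0.06], [0.0, -0.0213, -0.0]],
[[-0.301, 0.038, 0.101], [0.0, -0.0213, -0.0]],
[[-0.285, 0.038, 0.141], [0.0, -0.0213, -0.0]],
[[-0.264, 0.038, 0.178], [0.0, -0.0213, -0.0]],
[[-0.238, 0.038, 0.211], [0.0, -0.0213, -0.0]],
```

Emit:
send_rows --plan '[[[-0.233, 0.038, -0.216], [0, -0.0213, 0]], [[-0.26, 0.038, -0.183], [0, -0.0213, 0]], [[-0.282, 0.038, -0.147], [0, -0.0213, 0]], [[-0.299, 0.038, -0.108], [0, -0.0213, 0]], [[-0.311, 0.038, -0.067], [0, -0.0213, 0]], [[-0.317, 0.038, -0.024], [0, -0.0213, 0]], [[-0.318, 0.038, 0.018], [0, -0.0213, 0]], [[-0.312, 0.038, 0.06], [0, -0.0213, 0]], [[-0.301, 0.038, 0.101], [0, -0.0213, 0]], [[-0.285, 0.038, 0.141], [0, -0.0213, 0]], [[-0.264, 0.038, 0.178], [0, -0.0213, 0]], [[-0.238, 0.038, 0.211], [0, -0.0213, 0]]]' --gripper 0

```text
time: 1.35
eef_pos: [0.4403, -0.2261, 0.1903]
tcp_rot: [-0.587, 0.394, -0.394, 0.587]
contact_force: [0.1, -0.6, -0.1]
opening: 0.997
```

Emit:
send_rows --plan '[[[0, 0, 0], [0, 0, 0]], [[0, 0, 0], [0, 0, 0]]]'

```text
time: 1.55
eef_pos: [0.4401, -0.2269, 0.1903]
tcp_rot: [0.586, -0.396, 0.395, -0.586]
contact_force: [0.6, -1.1, 0.3]
opening: 1.001
```

```bash
python3 - <<'E'
from h import *
st(); cap('wrist','w1'); cap('top','top1')
E
```

```text
t 1.55 [ 0.4401 -0.2269  0.1903] y [-0.001  0.    -1.   ] z [ 0.927  0.375 -0.001] F [ 0.6 -1.1  0.3] op 1.001 q [-0.68 -0.06  2.06 -0.    1.14 -1.07]
```

View pics/w1.png

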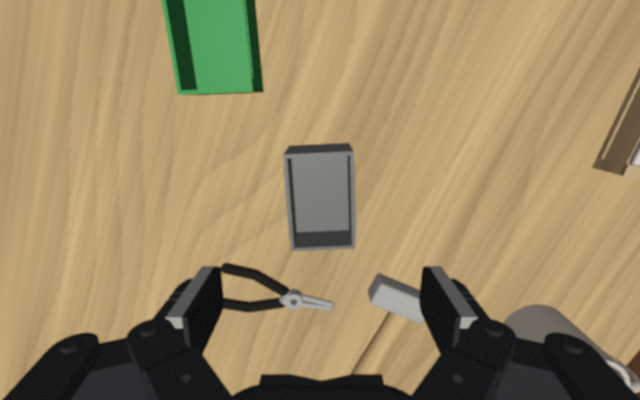

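```bash
cat >> h.py <<'E'
def fitrect(c,px,lx,ly,z,g):
    from scipy.optimize import least_squares
    L=np.array([[-1,-1],[1,-1],[1,1],[-1,1]])*[lx/2,ly/2]
    W=lambda p:np.c_[p[:2]+L@np.array([[np.cos(p[2]),np.sin(p[2])],[-np.sin(p[2]),np.cos(p[2])]]),np.full(4,z)]
    r=least_squares(lambda p:(proj(c,W(p))-px).ravel(),g); print('fit',r.x[:2].round(4),np.degrees(r.x[2]).round(2),'res',r.fun.round(1)); return r.x
E
python3 - <<'E'
from h import *
c=load('w1')
for uv in [(286,155),(352,153),(355,248),(291,250)]: print(onz(c,uv,.052).round(4))
# order (-x,-y),(x,-y),(x,y),(-x,y): bin x ~ image right? 
P=[onz(c,uv,.052) for uv in [(286,155),(352,153),(355,248),(291,250)]]
print(np.linalg.norm(P[1]-P[0]),np.linalg.norm(P[2]-P[1]))
fitrect(c,np.array([(291,250),(355,248),(352,153),(286,155)]),.056,.084,.052,[.44,-.227,.38])
cv2.imwrite('pics/c1.png',cv2.resize(c['img'][130:270,260:380],None,fx=4,fy=4,interpolation=cv2.INTER_CUBIC))
E
```

```text
[ 0.4022 -0.2061  0.052 ]
[ 0.4499 -0.1851  0.052 ]
[ 0.4851 -0.2593  0.052 ]
[ 0.4347 -0.2817  0.052 ]
0.052049867155201046 0.08210903412860775
fit [ 0.4431 -0.2333] 24.2 res [-0.5  1.3  0.3  1.1  2.6 -1.2 -2.5 -0.5]
```

View pics/c1.png

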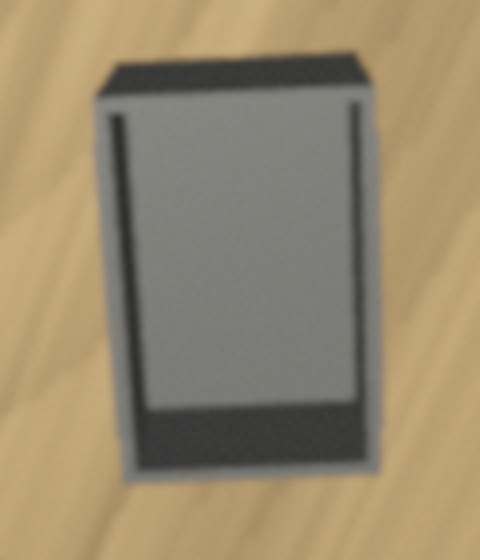

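```bash
python3 - <<'E'
from h import *
c=load('w1')
p=fitrect(c,np.array([(291.5,250.5),(355,248),(353,151.3),(284.2,155)]),.056,.084,.052,[.44,-.227,.38])
plan([p[0],p[1],.032],down(p[2]),.025)
E
```

```text
fit [ 0.4429 -0.233 ] 24.73 res [-0.6  0.7  0.8  0.4  1.1 -0.3 -1.2 -0.6]
7 d [ 0.0031 -0.0047 -0.1587] rot [ 0.01 -2.86  0.02]
[[0.006, 0.189, 0.001], [0.0, -0.0011, 0.0]],
[[0.006, 0.189, 0.001], [0.0, -0.0011, 0.0]],
[[0.006, 0.189, 0.001], [0.0, -0.0011, 0.0]],
[[0.006, 0.189, 0.001], [0.0, -0.0011, 0.0]],
[[0.007, 0.189, 0.001], [0.0, -0.0011, 0.0]],
[[0.007, 0.189, 0.001], [0.0, -0.0011, 0.0]],
[[0.007, 0.189, 0.001], [0.0, -0.0011, 0.0]],
```

Emit:
send_rows --plan '[[[0.006, 0.189, 0.001], [0, -0.0011, 0]], [[0.006, 0.189, 0.001], [0, -0.0011, 0]], [[0.006, 0.189, 0.001], [0, -0.0011, 0]], [[0.006, 0.189, 0.001], [0, -0.0011, 0]], [[0.007, 0.189, 0.001], [0, -0.0011, 0]], [[0.007, 0.189, 0.001], [0, -0.0011, 0]], [[0.007, 0.189, 0.001], [0, -0.0011, 0]], [[0, 0, 0], [0, 0, 0]]]'

```text
time: 2.45
eef_pos: [0.4404, -0.2321, 0.029]
tcp_rot: [-0.595, 0.385, -0.38, 0.595]
contact_force: [-0.7, 0.7, -0.1]
opening: 1.001
```

Emit:
send_rows --plan '[[[0, 0, 0], [0, 0, 0]], [[0, 0, 0], [0, 0, 0]], [[0, 0, 0], [0, 0, 0]], [[0, 0, 0], [0, 0, 0]], [[0, 0, 0], [0, 0, 0]]]' --gripper 1 --grip_force 40

```text
time: 2.95
eef_pos: [0.444, -0.2334, 0.0335]
tcp_rot: [0.596, -0.38, 0.383, -0.595]
contact_force: [-1.7, -0.1, 6.4]
opening: 0.649
```

```bash
python3 - <<'E'
from h import *
st()
# view pose for rack with bin carried: rack look first from above, left side
plan([.58,.06,.30],down(np.radians(8)),.045,8)
E
```

```text
t 2.95 [ 0.444  -0.2334  0.0335] y [ 0.002 -0.002 -1.   ] z [0.908 0.418 0.001] F [-1.7 -0.1  6.4] op 0.649 q [-0.69  0.2   2.13 -0.    0.82 -1.12]
10 d [0.136  0.2934 0.2665] rot [-0.09 16.72  0.17]
[[-0.174, -0.222, 0.205], [-0.0, 0.0046, 0.0]],
[[-0.18, -0.222, 0.2], [-0.0, 0.0046, 0.0]],
[[-0.186, -0.222, 0.195], [-0.0, 0.0046, 0.0]],
[[-0.191, -0.222, 0.189], [-0.0, 0.0046, 0.0]],
[[-0.197, -0.222, 0.184], [-0.0, 0.0046, 0.0]],
[[-0.202, -0.222, 0.178], [-0.0, 0.0046, 0.0]],
[[-0.207, -0.222, 0.172], [-0.0, 0.0046, 0.0]],
[[-0.212, -0.222, 0.166], [-0.0, 0.0046, 0.0]],
[[-0.217, -0.222, 0.159], [-0.0, 0.0046, 0.0]],
[[-0.222, -0.222, 0.153], [-0.0, 0.0046, 0.0]],
```

```bash
cat >> h.py <<'E'
def deck(yaw):
    xr=np.array([np.cos(yaw),np.sin(yaw),0]);t=np.radians(25);Z=np.array([0,0,1.])
    xd=np.cos(t)*xr+np.sin(t)*Z;zd=-np.sin(t)*xr+np.cos(t)*Z;return xd,np.cross(zd,xd),zd
E
python3 - <<'E'
from h import *
xd,yd,zd=deck(np.radians(8))
s=get_state();s0=dict(s)
import h
h.get_state=lambda:{**s0,'eef_pos':s0['eef_pos']+[0,0,.12]}
plan(np.array([.657,.13,.055])+.2*zd-.085*yd,Rt(xd,-zd),.045,8)
E
```

```text
7 d [0.1412 0.2674 0.0827] rot [24.73 16.49 -3.48]
[[-0.219, -0.099, 0.286], [0.0098, 0.0065, -0.0014]],
[[-0.229, -0.083, 0.282], [0.0098, 0.0065, -0.0014]],
[[-0.24, -0.068, 0.277], [0.0098, 0.0065, -0.0014]],
[[-0.251, -0.053, 0.271], [0.0098, 0.0065, -0.0014]],
[[-0.262, -0.039, 0.263], [0.0098, 0.0065, -0.0014]],
[[-0.272, -0.025, 0.254], [0.0098, 0.0065, -0.0014]],
[[-0.282, -0.012, 0.244], [0.0098, 0.0065, -0.0014]],
```

Emit:
send_rows --plan '[[[0, -0.2, 0], [0, 0, 0]], [[0, -0.2, 0], [0, 0, 0]], [[0, -0.2, 0], [0, 0, 0]], [[0, -0.2, 0], [0, 0, 0]], [[0, -0.2, 0], [0, 0, 0]], [[-0.219, -0.099, 0.286], [0.0098, 0.0065, -0.0014]], [[-0.229, -0.083, 0.282], [0.0098, 0.0065, -0.0014]], [[-0.24, -0.068, 0.277], [0.0098, 0.0065, -0.0014]], [[-0.251, -0.053, 0.271], [0.0098, 0.0065, -0.0014]], [[-0.262, -0.039, 0.263], [0.0098, 0.0065, -0.0014]], [[-0.272, -0.025, 0.254], [0.0098, 0.0065, -0.0014]], [[-0.282, -0.012, 0.244], [0.0098, 0.0065, -0.0014]]]'

```text
time: 4.15
eef_pos: [0.584, 0.0369, 0.2347]
tcp_rot: [-0.405, 0.354, -0.553, 0.637]
contact_force: [-0.5, -0.7, -0.5]
opening: 0.649
```

Emit:
send_rows --plan '[[[0, 0, 0], [0, 0, 0]], [[0, 0, 0], [0, 0, 0]], [[0, 0, 0], [0, 0, 0]]]'

```text
time: 4.45
eef_pos: [0.5833, 0.0346, 0.2336]
tcp_rot: [-0.407, 0.354, -0.552, 0.636]
contact_force: [-0.3, 0.3, -1.0]
opening: 0.647
```

```bash
python3 - <<'E'
from h import *
st(); cap('wrist','w2')
E
```

```text
t 4.45 [0.5833 0.0346 0.2336] y [ 0.414  0.06  -0.908] z [0.899 0.127 0.418] F [-0.3  0.3 -1. ] op 0.647 q [-0.17 -0.11  2.06  0.18  0.78 -0.41]
```

View pics/w2.png

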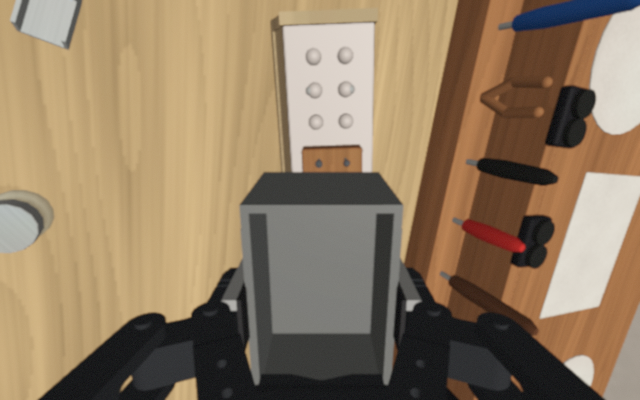

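```bash
python3 - <<'E'
from h import *
c=load('w2')
a=cv2.resize(c['img'][0:160,265:385],None,fx=3.75,fy=3.75,interpolation=cv2.INTER_CUBIC)
b=cv2.resize(c['img'][165:400,225:415],None,fx=2,fy=2.553,interpolation=cv2.INTER_CUBIC)
b=cv2.resize(b,(340,600)) if False else b[:600,:345]
b=cv2.resize(c['img'][160:400,235:411],None,fx=1.95,fy=2.5,interpolation=cv2.INTER_CUBIC)
print(a.shape,b.shape)
cv2.imwrite('pics/c2.png',np.hstack([a,b]))
E
```

```text
(600, 450, 3) (600, 343, 3)
```

View pics/c2.png

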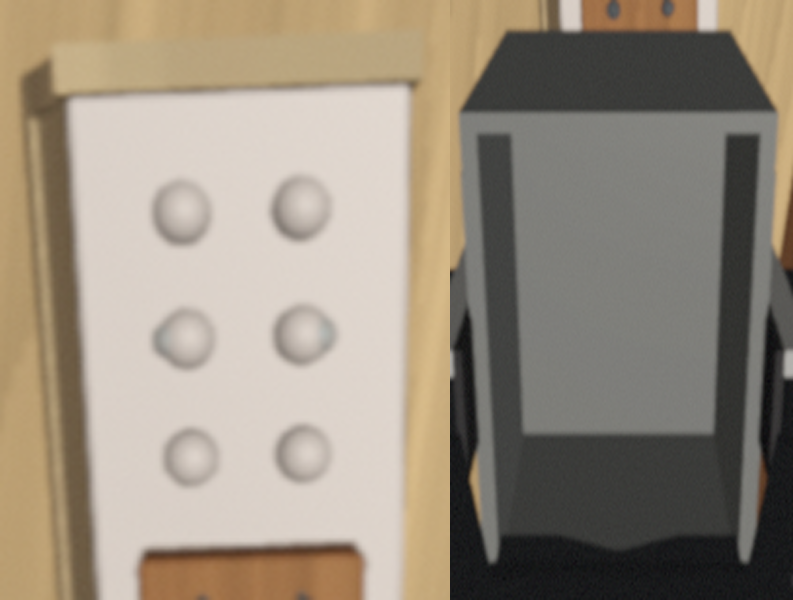

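```bash
cat > fit2.py <<'E'
from h import *
from scipy.optimize import least_squares
c=load('w2')
px=np.array([(182,212),(301,208),(187,338),(302,334),(191,457),(303,453)])/3.75+[265,0]
loc=[(-14,28),(14,28),(-14,0),(14,0),(-14,-28),(14,-28)]
def W(p,h=.006):
    xd,yd,zd=deck(p[2]);o=np.array([p[0],p[1],.055]);return np.array([o+xd*a/1e3+yd*b/1e3+zd*h for a,b in loc])
r=least_squares(lambda p:(proj(c,W(p))-px).ravel(),[.657,.13,.14]);print('studs',r.x[:2].round(4),np.degrees(r.x[2]),r.fun.round(1))
np.save('studs.npy',r.x)
M=np.linalg.inv(np.array(c['mount']))
q=np.array([(241.2,204.8),(401.7,204.8),(265.8,173.2),(378.6,173.2)])
def pb(p):  # tx,tz,depth of underside,yaw, tilt about z(tool)
    Rb=R.from_euler('yz',[p[3],p[4]]).as_matrix()
    L=np.array([(-.042,-.052,-.028),(-.042,-.052,.028),(-.042,0,-.028),(-.042,0,.028)])
    P=(Rb@L.T).T+[p[0],p[2],p[1]]
    return cv2.projectPoints(P,cv2.Rodrigues(M[:3,:3])[0],M[:3,3],K(c),np.array(c['D'],float))[0].reshape(-1,2)
for f in [lambda p:[p[0],p[1],p[2],p[3],0],lambda p:[p[0],p[1],.0335,p[2],p[3]]]:
    b=least_squares(lambda p:(pb(f(p))-q).ravel(),[0,0,.0335,0] if f([0,0,5,5])[2]==5 else [0,0,0,0]);print('bin',b.x.round(4),b.fun.round(1))
E
python3 fit2.py
```

```text
studs [0.6624 0.1302] 10.121142047275685 [-0.1 -0.3  0.2 -0.4 -0.2  0.1  0.2  0.1 -0.1  0.3  0.2  0.3]
bin [0.0001 0.0005 0.0365 0.    ] [ 0.6  0.3  0.3  0.3 -0.7 -0.4 -0.6 -0.4]
bin [ 0.0001  0.0005  0.     -0.0177] [-1.  -0.3  1.9 -0.3 -1.5  0.6  0.2  0.6]
```

```bash
cat > go.py <<'E'
from h import *
import sys
p=np.load('studs.npy');xd,yd,zd=deck(p[2]);O=np.array([p[0],p[1],.055])
st()
s=get_state();e=s['eef_pos']-O;M=R.from_quat(s['tcp_rot']).as_matrix()
print('tcp rel studs mm: x %.2f y %.2f z %.2f'%(e@xd*1e3,e@yd*1e3,e@zd*1e3),'tilt err deg',np.degrees(R.from_matrix(Rt(xd,-zd).T@M).as_rotvec()).round(2))
h,ox,oy=map(float,sys.argv[1:4]) # tcp height etc, mm
plan(O+zd*h/1e3+xd*ox/1e3+yd*oy/1e3,Rt(xd,-zd),float(sys.argv[4]))
E
python3 go.py 62 -0.5 0.1 .03
```

```text
t 4.5 [0.5834 0.0342 0.2336] y [ 0.414  0.06  -0.908] z [0.899 0.126 0.419] F [-0.  -0.4 -1.4] op 0.646 q [-0.17 -0.11  2.06  0.18  0.78 -0.41]
tcp rel studs mm: x -10.33 y -80.59 z 201.85 tilt err deg [-0.25  1.94 -0.79]
6 d [ 0.0528  0.0914 -0.1226] rot [ 0.25 -1.94  0.79]
[[-0.115, 0.193, 0.011], [0.0001, -0.0009, 0.0004]],
[[-0.115, 0.193, 0.011], [0.0001, -0.0009, 0.0004]],
[[-0.114, 0.193, 0.012], [0.0001, -0.0009, 0.0004]],
[[-0.114, 0.193, 0.012], [0.0001, -0.0009, 0.0004]],
[[-0.113, 0.194, 0.013], [0.0001, -0.0009, 0.0004]],
[[-0.113, 0.194, 0.013], [0.0001, -0.0009, 0.0004]],
```

Emit:
send_rows --plan '[[[-0.225, 0.05, 0.02], [0.0001, -0.0009, 0.0004]], [[-0.225, 0.05, 0.02], [0.0001, -0.0009, 0.0004]], [[-0.234, 0.06, 0.032], [0.0001, -0.0009, 0.0004]], [[0, 0.333, 0], [0.0001, -0.0009, 0.0004]], [[0, 0.333, 0], [0.0001, -0.0009, 0.0004]], [[0, 0.333, 0], [0.0001, -0.0009, 0.0004]], [[0, 0, 0], [0, 0, 0]], [[0, 0, 0], [0, 0, 0]]]'

```text
time: 5.3
eef_pos: [0.637, 0.1259, 0.1107]
tcp_rot: [-0.412, 0.346, -0.541, 0.646]
contact_force: [-0.0, -0.2, -1.3]
opening: 0.65
```

```bash
python3 go.py 52 -0.5 0.1 .03; python3 - <<'E'
from h import *
for n in ['scene','wrist']: cap(n,n+'3')
E
```

```text
t 5.3 [0.637  0.1259 0.1107] y [ 0.414  0.075 -0.907] z [0.893 0.159 0.421] F [-0.  -0.2 -1.3] op 0.65 q [ 0.01  0.2   1.99  0.14  0.52 -0.27]
tcp rel studs mm: x 0.19 y 0.22 z 61.42 tilt err deg [-0.12  0.03  0.06]
1 d [ 0.0033  0.0005 -0.0088] rot [ 0.12 -0.03 -0.06]
[[0.001, 0.079, -0.006], [0.0003, -0.0001, -0.0002]],
```

Emit:
send_rows --plan '[[[0.001, 0.04, -0.006], [0.0003, -0.0001, -0.0002]], [[0, 0.03, 0], [0, 0, 0]], [[0, 0.03, 0], [0, 0, 0]], [[0, 0, 0], [0, 0, 0]], [[0, 0, 0], [0, 0, 0]]]'

```text
time: 5.9
eef_pos: [0.642, 0.1278, 0.1011]
tcp_rot: [-0.411, 0.343, -0.542, 0.648]
contact_force: [-0.3, 0.4, -0.9]
opening: 0.65
```

```bash
python3 go.py 42 -0.5 0.1 .03
```

```text
t 5.9 [0.642  0.1278 0.1011] y [ 0.419  0.075 -0.905] z [0.891 0.161 0.426] F [-0.3  0.4 -0.9] op 0.65 q [ 0.02  0.22  1.99  0.14  0.5  -0.27]
tcp rel studs mm: x 0.90 y 1.25 z 50.46 tilt err deg [ 0.19 -0.11  0.01]
1 d [ 0.0025 -0.0007 -0.0083] rot [-0.19  0.11 -0.01]
[[0.01, 0.07, -0.012], [-0.0005, 0.0003, -0.0]],
```

```bash
cat >> h.py <<'E'
def avg(n=8):
    P=[];Q=[];F=[]
    for i in range(n):
        s=get_state();P.append(s['eef_pos']);Q.append(s['tcp_rot']);F.append(s['contact_force']);read_camera('wrist')
    print('std mm',(np.std(P,0)*1e3).round(2),'F',np.mean(F,0).round(2)); s=dict(s);s['eef_pos']=np.mean(P,0);s['tcp_rot']=R.from_quat(Q).mean().as_quat();s['contact_force']=np.mean(F,0);return s
E
sed -i 's/^s=get_state()/import h; A=avg(8); h.get_state=get_state=lambda:A\ns=get_state()/' go.py
python3 go.py 42 -0.5 0.1 .03
```

```text
t 5.9 [0.642  0.1278 0.1011] y [ 0.419  0.075 -0.905] z [0.891 0.161 0.426] F [-0.3  0.4 -0.9] op 0.65 q [ 0.02  0.22  1.99  0.14  0.5  -0.27]
std mm [0.03 0.02 0.03] F [ 0.32  0.44 -0.92]
tcp rel studs mm: x 0.99 y 1.22 z 50.48 tilt err deg [ 0.19 -0.11  0.01]
1 d [ 0.0024 -0.0007 -0.0083] rot [-0.19  0.11 -0.01]
[[0.009, 0.071, -0.013], [-0.0005, 0.0003, -0.0]],
```

Emit:
send_rows --plan '[[[0.009, 0.02, -0.013], [-0.0005, 0.0003, 0]], [[0, 0, 0], [0, 0, 0]], [[0, 0, 0], [0, 0, 0]], [[0, 0, 0], [0, 0, 0]], [[0, 0, 0], [0, 0, 0]], [[0, 0, 0], [0, 0, 0]], [[0, 0, 0], [0, 0, 0]]]'

```text
time: 7.0
eef_pos: [0.6419, 0.1266, 0.0983]
tcp_rot: [-0.412, 0.345, -0.541, 0.647]
contact_force: [-0.5, 0.1, -0.2]
opening: 0.648
```

```bash
python3 go.py 42 -0.5 0.1 .03
```

```text
t 7.0 [0.6419 0.1266 0.0983] y [ 0.416  0.074 -0.906] z [0.892 0.159 0.423] F [-0.5  0.1 -0.2] op 0.648 q [ 0.02  0.23  1.99  0.14  0.5  -0.27]
std mm [0.01 0.02 0.02] F [-0.13 -0.16 -0.81]
tcp rel studs mm: x -0.60 y 0.09 z 48.03 tilt err deg [0.01 0.   0.01]
1 d [ 0.0026  0.0005 -0.0054] rot [-0.01 -0.   -0.01]
[[-0.0, 0.05, 0.001], [-0.0, -0.0, -0.0]],
```

Emit:
send_rows --plan '[[[0, 0.015, 0], [0, 0, 0]], [[0, 0.015, 0], [0, 0, 0]], [[0, 0.015, 0], [0, 0, 0]], [[0, 0, 0], [0, 0, 0]], [[0, 0, 0], [0, 0, 0]], [[0, 0, 0], [0, 0, 0]]]'

```text
time: 8.0
eef_pos: [0.6442, 0.127, 0.0934]
tcp_rot: [-0.412, 0.345, -0.541, 0.647]
contact_force: [0.2, 0.8, -1.3]
opening: 0.651
```

```bash
python3 go.py 42 -0.5 0.1 .03; python3 - <<'E'
from h import *
c=cap('scene','scene4')
E
```

```text
t 8.0 [0.6442 0.127  0.0934] y [ 0.416  0.074 -0.906] z [0.892 0.159 0.423] F [ 0.2  0.8 -1.3] op 0.651 q [ 0.02  0.24  1.98  0.14  0.49 -0.27]
std mm [0.01 0.   0.02] F [-0.34  0.37 -1.07]
tcp rel studs mm: x -0.56 y 0.09 z 42.66 tilt err deg [0.01 0.   0.01]
1 d [ 0.0003  0.0001 -0.0006] rot [-0.01 -0.   -0.01]
[[-0.0, 0.005, 0.001], [-0.0, -0.0, -0.0]],
```

Emit:
send_rows --plan '[[[0, 0.01, 0], [0, 0, 0]], [[0, 0.01, 0], [0, 0, 0]], [[0, 0, 0], [0, 0, 0]], [[0, 0, 0], [0, 0, 0]], [[0, 0, 0], [0, 0, 0]]]'

```text
time: 8.95
eef_pos: [0.6452, 0.1272, 0.0912]
tcp_rot: [-0.412, 0.345, -0.541, 0.647]
contact_force: [-1.0, -0.5, 0.7]
opening: 0.652
```

```bash
python3 go.py 33.5 -0.5 0.1 .03
```

```text
t 8.95 [0.6452 0.1272 0.0912] y [ 0.416  0.074 -0.906] z [0.892 0.159 0.423] F [-1.  -0.5  0.7] op 0.652 q [ 0.02  0.25  1.98  0.15  0.49 -0.27]
std mm [0.01 0.01 0.01] F [-1.4  -0.3   0.96]
tcp rel studs mm: x -0.60 y 0.09 z 40.23 tilt err deg [0.01 0.   0.01]
1 d [ 0.0029  0.0005 -0.0061] rot [-0.01 -0.   -0.01]
[[-0.0, 0.056, 0.001], [-0.0, -0.0, -0.0]],
```

Emit:
send_rows --plan '[[[0, 0.01, 0], [0, 0, 0]], [[0, 0.01, 0], [0, 0, 0]], [[0, 0.01, 0], [0, 0, 0]], [[0, 0, 0], [0, 0, 0]], [[0, 0, 0], [0, 0, 0]], [[0, 0, 0], [0, 0, 0]]]'

```text
time: 9.95
eef_pos: [0.6468, 0.1271, 0.0873]
tcp_rot: [-0.412, 0.345, -0.542, 0.647]
contact_force: [5.1, -2.0, -5.7]
opening: 0.647
```

```bash
python3 go.py 33.5 -0.5 0.1 .03
```

```text
t 9.95 [0.6468 0.1271 0.0873] y [ 0.417  0.074 -0.906] z [0.892 0.159 0.423] F [ 5.1 -2.  -5.7] op 0.647 q [ 0.02  0.26  1.98  0.15  0.48 -0.28]
std mm [0.01 0.01 0.01] F [ 4.77 -2.38 -6.44]
tcp rel studs mm: x -0.76 y -0.26 z 36.04 tilt err deg [ 0.02  0.01 -0.02]
1 d [ 0.0012  0.0006 -0.0022] rot [-0.02 -0.01  0.02]
[[-0.003, 0.021, 0.002], [-0.0001, -0.0, 0.0001]],
```

Emit:
send_rows --plan '[[[0, 0.01, 0], [0, 0, 0]], [[0, 0.01, 0], [0, 0, 0]], [[0, 0, 0], [0, 0, 0]], [[0, 0, 0], [0, 0, 0]], [[0, 0, 0], [0, 0, 0]]]'

```text
time: 10.85
eef_pos: [0.6478, 0.1273, 0.0859]
tcp_rot: [-0.412, 0.345, -0.542, 0.647]
contact_force: [-0.0, -5.2, -0.4]
opening: 0.642
```

```bash
python3 go.py 33.5 -0.5 0.1 .03
```

```text
t 10.85 [0.6478 0.1273 0.0859] y [ 0.417  0.074 -0.906] z [0.892 0.159 0.423] F [-0.  -5.2 -0.4] op 0.642 q [ 0.02  0.26  1.98  0.15  0.48 -0.28]
std mm [0.01 0.01 0.02] F [ 0.06 -5.26 -0.53]
tcp rel studs mm: x -0.44 y -0.21 z 34.34 tilt err deg [ 0.03 -0.01 -0.02]
1 d [ 0.0002  0.0004 -0.0008] rot [-0.03  0.01  0.02]
[[-0.003, 0.007, -0.001], [-0.0001, 0.0, 0.0]],
```

Emit:
send_rows --plan '[[[0, 0.01, 0], [0, 0, 0]], [[0, 0.01, 0], [0, 0, 0]], [[0, 0, 0], [0, 0, 0]], [[0, 0, 0], [0, 0, 0]], [[0, 0, 0], [0, 0, 0]]]'

```text
time: 11.75
eef_pos: [0.6481, 0.1274, 0.0856]
tcp_rot: [-0.412, 0.345, -0.541, 0.647]
contact_force: [-13.9, -8.1, 15.0]
opening: 0.647
```

```bash
python3 go.py 33.5 -0.5 0.1 .03
```

```text
t 11.75 [0.6481 0.1274 0.0856] y [ 0.415  0.074 -0.907] z [0.893 0.16  0.422] F [-13.9  -8.1  15. ] op 0.647 q [ 0.02  0.26  1.97  0.15  0.48 -0.28]
std mm [0.01 0.01 0.01] F [-14.23  -8.25  14.05]
tcp rel studs mm: x -0.27 y -0.20 z 33.90 tilt err deg [-0.07 -0.03  0.01]
1 d [-0.0001  0.0003 -0.0005] rot [ 0.07  0.03 -0.01]
[[-0.003, 0.003, -0.002], [0.0002, 0.0001, -0.0]],
```

Emit:
send_rows --plan '[[[0, -0.01, 0], [0, 0, 0]], [[0, 0, 0], [0, 0, 0]], [[0, 0, 0], [0, 0, 0]], [[0, 0, 0], [0, 0, 0]], [[0, -0.1, 0], [0, 0, 0]], [[0, -0.2, 0], [0, 0, 0]], [[0, -0.25, 0], [0, 0, 0]], [[0, -0.25, 0], [0, 0, 0]], [[0, -0.25, 0], [0, 0, 0]]]' --gripper 0

```text
time: 13.05
eef_pos: [0.5949, 0.1183, 0.2004]
tcp_rot: [-0.412, 0.345, -0.541, 0.647]
contact_force: [0.4, 0.2, 0.9]
opening: 0.999
```

```bash
python3 - <<'E'
from h import *
st(); cap('wrist','w5'); cap('scene','scene5')
plan([.465,.235,.2],down(np.radians(-16)),.04,8)
E
```

```text
t 13.05 [0.5949 0.1183 0.2004] y [ 0.416  0.075 -0.906] z [0.892 0.159 0.423] F [0.4 0.2 0.9] op 0.999 q [-0.   -0.02  2.04  0.12  0.69 -0.25]
5 d [-0.1322  0.1165 -0.005 ] rot [-25.12  25.71  -5.75]
[[-0.23, -0.072, -0.168], [-0.014, 0.0143, -0.0032]],
[[-0.212, -0.06, -0.194], [-0.014, 0.0143, -0.0032]],
[[-0.193, -0.046, -0.217], [-0.014, 0.0143, -0.0032]],
[[-0.172, -0.03, -0.237], [-0.014, 0.0143, -0.0032]],
[[-0.149, -0.012, -0.253], [-0.014, 0.0143, -0.0032]],
```

Emit:
send_rows --plan '[[[-0.23, -0.072, -0.168], [-0.014, 0.0143, -0.0032]], [[-0.212, -0.06, -0.194], [-0.014, 0.0143, -0.0032]], [[-0.193, -0.046, -0.217], [-0.014, 0.0143, -0.0032]], [[-0.172, -0.03, -0.237], [-0.014, 0.0143, -0.0032]], [[-0.149, -0.012, -0.253], [-0.014, 0.0143, -0.0032]], [[0, 0, 0], [0, 0, 0]], [[0, 0, 0], [0, 0, 0]], [[0, 0, 0], [0, 0, 0]], [[0, 0, 0], [0, 0, 0]]]'

```text
time: 14.05
eef_pos: [0.4638, 0.2341, 0.195]
tcp_rot: [-0.428, 0.567, -0.563, 0.422]
contact_force: [0.1, -0.2, 0.2]
opening: 1.0
```

```bash
python3 - <<'E'
from h import *
st(); c=cap('wrist','w6')
b=load('w5')['img'][60:360,170:470]; s=load('scene5')['img'][180:310,210:350]
cv2.imwrite('pics/m6.png',np.vstack([np.hstack([cv2.resize(b,(300,300)),cv2.resize(s,(323,300),interpolation=cv2.INTER_CUBIC)]),cv2.resize(c['img'][60:360],(623,292))]))
E
```

```text
t 14.05 [0.4638 0.2341 0.195 ] y [-0.011 -0.    -1.   ] z [ 0.961 -0.277 -0.01 ] F [ 0.1 -0.2  0.2] op 1.0 q [ 0.27 -0.    2.    0.    1.16  0.55]
```

View pics/m6.png

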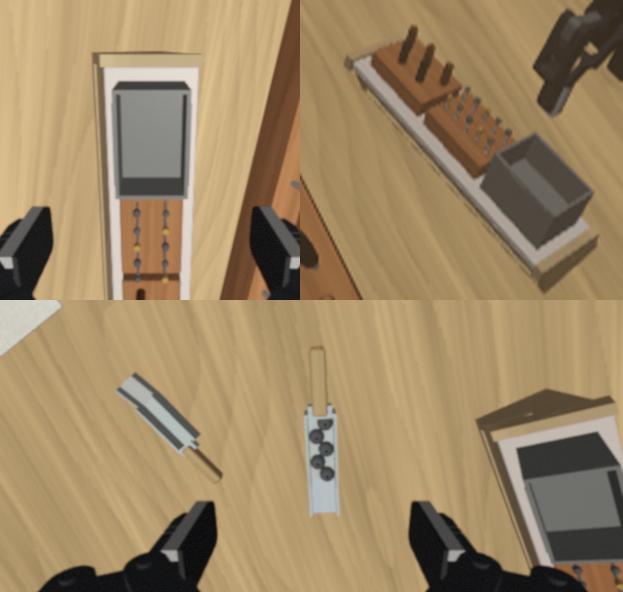

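```bash
python3 - <<'E'
from h import *
c=load('w6')
a=cv2.resize(c['img'][105:195,295:365],None,fx=5.6,fy=5.6,interpolation=cv2.INTER_CUBIC)
b=cv2.resize(c['img'][195:285,295:365],None,fx=5.6,fy=5.6,interpolation=cv2.INTER_CUBIC)
print(a.shape);cv2.imwrite('pics/c6.png',np.hstack([a,b]))
E
```

```text
(504, 392, 3)
```

View pics/c6.png

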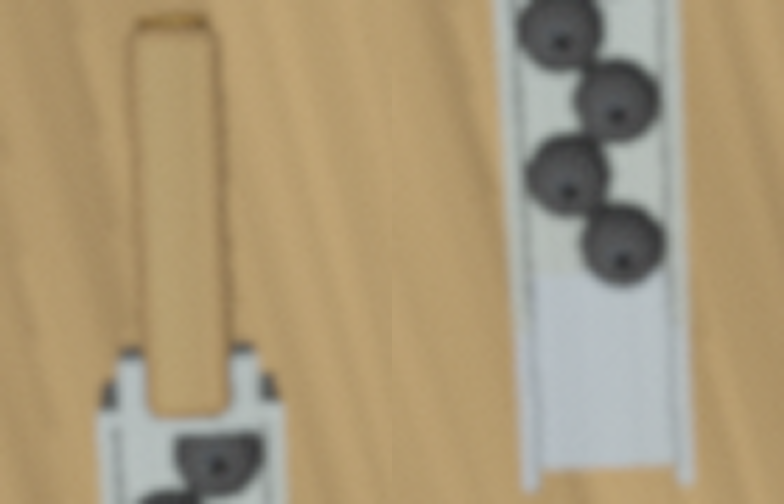

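```bash
cat > fs.py <<'E'
from h import *
from scipy.optimize import least_squares
def scoopfit(c,px,L,g):
    L=np.array(L)/1e3
    W=lambda p:np.c_[p[:2]+L[:,:2]@np.array([[np.cos(p[2]),np.sin(p[2])],[-np.sin(p[2]),np.cos(p[2])]]),L[:,2]]
    r=least_squares(lambda p:(proj(c,W(p))-px).ravel(),g);print('scoop',r.x[:2].round(4),np.degrees(r.x[2]).round(2),r.fun.round(1));return r.x
if __name__=='__main__':
    c=load('w6')
    p=scoopfit(c,np.array([(325.7,110),(328.6,178.6),(333.75,278.6)]),[(-110,0,35),(-50,0,35),(60,0,12)],[.45,.2,np.radians(-106)])
    np.save('scoop.npy',p)
    ax=np.array([np.cos(p[2]),np.sin(p[2])]);g=p[:2]-.083*ax;print('grip',g.round(4))
    plan([*g,.031],down(p[2]+np.pi/2),.03)
    # bin check on w5: fit rim corners height
E
python3 fs.py
```

```text
scoop [0.4598 0.191 ] -102.96 [-0.2 -1.1  0.3  1.7 -0.1 -0.6]
grip [0.4784 0.2719]
6 d [ 0.0146  0.0377 -0.1642] rot [ 0.59 -3.13  0.17]
[[-0.057, 0.228, 0.007], [0.0003, -0.0015, 0.0001]],
[[-0.056, 0.228, 0.007], [0.0003, -0.0015, 0.0001]],
[[-0.056, 0.228, 0.008], [0.0003, -0.0015, 0.0001]],
[[-0.056, 0.228, 0.008], [0.0003, -0.0015, 0.0001]],
[[-0.056, 0.228, 0.008], [0.0003, -0.0015, 0.0001]],
[[-0.056, 0.228, 0.008], [0.0003, -0.0015, 0.0001]],
```

Emit:
send_rows --plan '[[[-0.057, 0.24, 0.007], [0.0003, -0.0015, 0.0001]], [[-0.056, 0.24, 0.007], [0.0003, -0.0015, 0.0001]], [[-0.056, 0.24, 0.008], [0.0003, -0.0015, 0.0001]], [[-0.056, 0.24, 0.008], [0.0003, -0.0015, 0.0001]], [[-0.056, 0.24, 0.008], [0.0003, -0.0015, 0.0001]], [[-0.056, 0.24, 0.008], [0.0003, -0.0015, 0.0001]], [[0, 0, 0], [0, 0, 0]], [[0, 0, 0], [0, 0, 0]], [[0, 0, 0], [0, 0, 0]], [[0, 0, 0], [0, 0, 0]]]'

```text
time: 15.1
eef_pos: [0.4794, 0.2728, 0.0244]
tcp_rot: [0.439, -0.552, 0.553, -0.443]
contact_force: [1.0, 0.3, -0.4]
opening: 0.999
```

```bash
python3 - <<'E'
from h import *
st();p=np.load('scoop.npy');ax=np.array([np.cos(p[2]),np.sin(p[2])]);g=p[:2]-.083*ax
plan([*g,.022],down(p[2]+np.pi/2),.03)
E
```

```text
t 15.1 [0.4794 0.2728 0.0244] y [ 0.004  0.002 -1.   ] z [ 0.975 -0.222  0.004] F [ 1.   0.3 -0.4] op 0.999 q [0.33 0.31 2.01 0.   0.82 0.56]
1 d [-0.001  -0.001  -0.0024] rot [-0.22  0.13 -0.16]
[[0.01, 0.02, -0.007], [-0.0006, 0.0004, -0.0004]],
```

Emit:
send_rows --plan '[[[0.01, 0.02, -0.007], [-0.0006, 0.0004, -0.0004]], [[0, 0, 0], [0, 0, 0]], [[0, 0, 0], [0, 0, 0]]]'

```text
time: 15.4
eef_pos: [0.477, 0.2716, 0.0202]
tcp_rot: [-0.441, 0.554, -0.553, 0.439]
contact_force: [0.0, 0.3, -0.2]
opening: 0.994
```

Emit:
send_rows --plan '[[[0, 0, 0], [0, 0, 0]], [[0, 0, 0], [0, 0, 0]], [[0, 0, 0], [0, 0, 0]], [[0, 0, 0], [0, 0, 0]], [[0, 0, 0], [0, 0, 0]], [[0, 0, 0], [0, 0, 0]], [[0, 0, 0], [0, 0, 0]], [[0, 0, 0], [0, 0, 0]]]' --gripper 1 --grip_force 90

```text
time: 16.2
eef_pos: [0.4771, 0.2717, 0.0201]
tcp_rot: [-0.442, 0.554, -0.553, 0.439]
contact_force: [-0.0, 0.1, 2.2]
opening: 0.149
```

```bash
python3 - <<'E'
from h import *
st()
E
```

```text
t 16.2 [0.4771 0.2717 0.0201] y [-0.003 -0.001 -1.   ] z [ 0.975 -0.224 -0.003] F [-0.   0.1  2.2] op 0.149 q [0.33 0.31 2.01 0.   0.82 0.56]
```

```bash
cat >> h.py <<'E'
def path(wps,s=None,show=True):
    """wps: list of (P,Rg,n,ease). rows from measured start"""
    from scipy.spatial.transform import Slerp
    s=s or get_state();P0=np.array(s['eef_pos']);R0=R.from_quat(s['tcp_rot']);rows=[]
    for P,Rg,n,ease in wps:
        P=np.array(P);R1=R.from_matrix(Rg);rv=(R0.inv()*R1).as_rotvec();f=lambda t:(t*t*(3-2*t) if ease else t)
        Pp,Rp=P0,R0
        for i in range(1,n+1):
            t=f(i/n);Pn=P0+(P-P0)*t;Rn=R0*R.from_rotvec(rv*t)
            a=Rp.inv().apply(Pn-Pp)/.12;b=(Rp.inv()*Rn).as_rotvec()/2/np.pi
            rows.append([[round(float(v),3)+0. for v in a],[round(float(v),4)+0. for v in b]]);Pp,Rp=Pn,Rn
        P0,R0=P,R1
    print(len(rows));print(str(rows).replace('0.0,','0,').replace('0.0]','0]'))
def pour(th,yl,z,xl=0.):
    """TCP pose for scoop tilt th deg, lip at yl m along rack y from studs origin, height z"""
    p=np.load('studs.npy');_,yr,zd=deck(p[2]);xr=np.array([np.cos(p[2]),np.sin(p[2]),0]);Z=np.array([0,0,1.])
    m=np.array([p[0],p[1],.055])+.052*zd;L=m+yr*yl+xr*xl;L[2]=z;t=np.radians(th)
    tx=-np.cos(t)*yr-np.sin(t)*Z;ty=-np.cos(t)*Z+np.sin(t)*yr
    return L-.143*tx-.008*ty,np.column_stack([tx,ty,np.cross(tx,ty)])
E
python3 - <<'E'
from h import *
s=get_state();p0=s['eef_pos'];R0=R.from_quat(s['tcp_rot']).as_matrix()
np.save('grip.npy',np.r_[p0,s['tcp_rot']])
B=pour(0,.015,.150);print(B[0])
path([(p0+[0,0,.14],R0,10,True)])
s2={**s,'eef_pos':p0+[0,0,.14]}
path([(*B,14,True)],s2)
E
```

```text
[0.61304563 0.28185286 0.158     ]
10
[[[0, -0.033, 0], [0, 0, 0]], [[0, -0.089, 0], [0, 0, 0]], [[0, -0.131, 0], [0, 0, 0]], [[0, -0.159, 0], [0, 0, 0]], [[0, -0.173, 0], [0, 0, 0]], [[0, -0.173, 0], [0, 0, 0]], [[0, -0.159, 0], [0, 0, 0]], [[0, -0.131, 0], [0, 0, 0]], [[0, -0.089, 0], [0, 0, 0]], [[0, -0.033, 0], [0, 0, 0]]]
14
[[[-0.005, 0, 0.016], [0, -0.0009, 0]], [[-0.013, 0.001, 0.044], [0, -0.0026, 0]], [[-0.02, 0.001, 0.068], [0, -0.004, 0]], [[-0.023, 0.001, 0.088], [0, -0.0051, 0]], [[-0.023, 0.001, 0.103], [0, -0.006, 0]], [[-0.021, 0.002, 0.114], [0, -0.0065, 0]], [[-0.017, 0.002, 0.12], [0.0001, -0.0068, 0]], [[-0.012, 0.002, 0.12], [0.0001, -0.0068, 0]], [[-0.007, 0.002, 0.116], [0, -0.0065, 0]], [[-0.002, 0.002, 0.106], [0, -0.006, 0]], [[0.002, 0.001, 0.091], [0, -0.0051, 0]], [[0.004, 0.001, 0.071], [0, -0.004, 0]], [[0.004, 0.001, 0.046], [0, -0.0026, 0]], [[0.002, 0, 0.016], [0, -0.0009, 0]]]
```

Emit:
send_rows --plan '[[[0, -0.033, 0], [0, 0, 0]], [[0, -0.089, 0], [0, 0, 0]], [[0, -0.131, 0], [0, 0, 0]], [[0, -0.159, 0], [0, 0, 0]], [[0, -0.173, 0], [0, 0, 0]], [[0, -0.173, 0], [0, 0, 0]], [[0, -0.159, 0], [0, 0, 0]], [[0, -0.131, 0], [0, 0, 0]], [[0, -0.089, 0], [0, 0, 0]], [[0, -0.033, 0], [0, 0, 0]]]'

```text
time: 17.2
eef_pos: [0.4781, 0.2721, 0.1626]
tcp_rot: [-0.44, 0.553, -0.553, 0.441]
contact_force: [0.3, -0.6, -1.8]
opening: 0.146
```

Emit:
send_rows --plan '[[[-0.009, 0.001, 0.03], [0, -0.0018, 0]], [[-0.02, 0.001, 0.068], [0, -0.004, 0]], [[-0.023, 0.001, 0.088], [0, -0.0051, 0]], [[-0.023, 0.001, 0.103], [0, -0.006, 0]], [[-0.021, 0.002, 0.114], [0, -0.0065, 0]], [[-0.017, 0.002, 0.12], [0.0001, -0.0068, 0]], [[-0.012, 0.002, 0.12], [0.0001, -0.0068, 0]], [[-0.007, 0.002, 0.116], [0, -0.0065, 0]], [[-0.002, 0.002, 0.106], [0, -0.006, 0]], [[0.002, 0.001, 0.091], [0, -0.0051, 0]], [[0.004, 0.001, 0.071], [0, -0.004, 0]], [[0.005, 0.001, 0.055], [0, -0.003, 0]]]'

```text
time: 18.4
eef_pos: [0.6091, 0.28, 0.1566]
tcp_rot: [0.54, -0.458, 0.457, -0.538]
contact_force: [0.2, 0.5, -1.8]
opening: 0.152
```

Emit:
send_rows --plan '[[[0, 0, 0], [0, 0, 0]], [[0, 0, 0], [0, 0, 0]], [[0, 0, 0], [0, 0, 0]]]'

```text
time: 18.7
eef_pos: [0.6082, 0.2802, 0.1578]
tcp_rot: [0.54, -0.459, 0.458, -0.538]
contact_force: [-0.1, -1.0, -1.2]
opening: 0.15
```

```bash
python3 - <<'E'
from h import *
st(); c=cap('wrist','w7'); c2=cap('scene','scene7')
cv2.imwrite('pics/m7.png',np.vstack([cv2.resize(c['img'][50:400,180:480],(350,408)),]) if 0 else np.hstack([cv2.resize(c['img'][40:400,150:500],(408,420)),cv2.resize(c2['img'][150:350,200:390],(390,420),interpolation=cv2.INTER_CUBIC)]))
E
```

```text
t 18.7 [0.6082 0.2802 0.1578] y [-0.003 -0.001 -1.   ] z [ 0.987  0.161 -0.003] F [-0.1 -1.  -1.2] op 0.15 q [ 0.28  0.35  1.66 -0.    1.13  0.12]
```

View pics/m7.png

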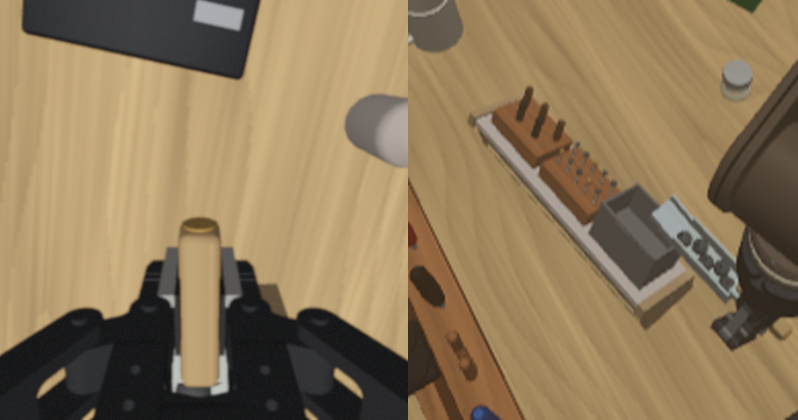

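```bash
python3 - <<'E'
from h import *
s=get_state();M=R.from_quat(s['tcp_rot']).as_matrix();c=load('scene7');w=load('w7')
T=lambda x,y,z:s['eef_pos']+M@np.array([x+83,20-z,y])/1e3
print('lip',T(60,0,12).round(4),proj(c,T(60,0,12)),'corners z24',proj(c,[T(60,-15,24),T(60,15,24),T(60,-15,12),T(60,15,12)]).round(1).tolist())
print('handle end top',proj(w,[T(-110,0,35),T(-110,0,17),T(-50,0,35)]).round(1).tolist())
A=pour(14,.015,.128);Bq=pour(24,.015,.120)
path([(*pour(0,.015,.145),3,True),(*A,6,True)])
cv2.imwrite('pics/c7.png',cv2.resize(c['img'][220:300,290:390],None,fx=7,fy=7,interpolation=cv2.INTER_CUBIC))
E
```

```text
lip [0.6312 0.1391 0.1501] [[322.63578195 248.20164877]] corners z24 [[328.3, 241.3], [317.1, 250.2], [328.1, 243.8], [317.1, 252.7]]
handle end top [[320.7, 243.6], [320.7, 225.5], [320.7, 376.1]]
9
[[[-0.002, 0.011, 0.011], [0.0001, -0.0006, 0]], [[-0.003, 0.02, 0.02], [0.0002, -0.0012, 0]], [[-0.002, 0.011, 0.011], [0.0001, -0.0006, 0]], [[0.004, -0.011, 0], [0, 0, 0.0029]], [[0.009, -0.027, 0], [0, 0, 0.0072]], [[0.01, -0.036, 0], [0, 0, 0.0094]], [[0.008, -0.036, 0], [0, 0, 0.0094]], [[0.005, -0.028, 0], [0, 0, 0.0072]], [[0.001, -0.011, 0], [0, 0, 0.0029]]]
```

View pics/c7.png

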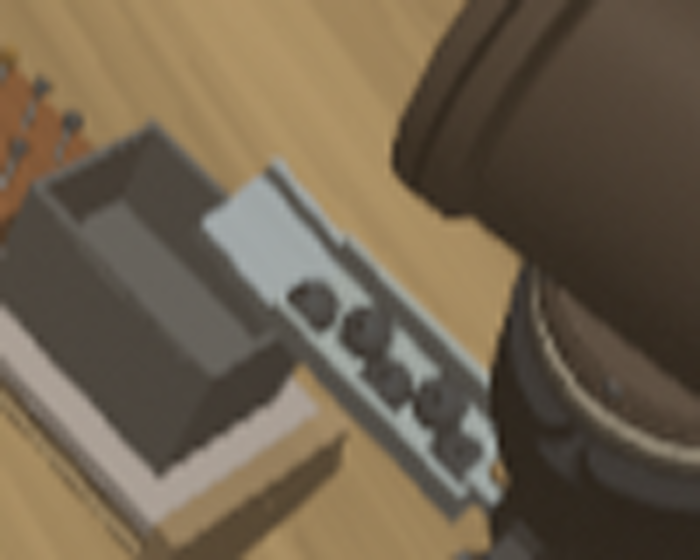

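```bash
python3 - <<'E'
from h import *
c=load('scene7');p=np.load('studs.npy');xd,yd,zd=deck(p[2]);O=np.array([p[0],p[1],.055])
L=[(a,b) for a in(-.028,.028) for b in(-.042,.042)]
q=proj(c,[O+.052*zd+a*xd+b*yd for a,b in L]); q0=proj(c,[O+a*xd+b*yd for a,b in L])
for l,u,v in zip(L,q,q0): print(l,u.round(1),'crop',((u-[290,220])*7).round(0),'under',v.round(1))
E
```

```text
(-0.028, -0.042) [311.5 237.2] crop [150. 121.] under [304.7 251.7]
(-0.028, 0.042) [337.1 263.3] crop [330. 303.] under [329.  277.4]
(0.028, -0.042) [293.6 246.6] crop [ 25. 186.] under [287.2 261.4]
(0.028, 0.042) [319.7 274.4] crop [208. 381.] under [312.  288.7]
```

Emit:
send_rows --plan '[[[-0.002, 0.011, 0.016], [0.0001, -0.0006, 0]], [[-0.003, 0.02, 0.025], [0.0002, -0.0012, 0]], [[-0.002, 0.011, 0.016], [0.0001, -0.0006, 0]], [[0.004, -0.011, 0], [0, 0, 0.0029]], [[0.009, -0.027, 0], [0, 0, 0.0072]], [[0.01, -0.036, 0], [0, 0, 0.0094]], [[0.008, -0.036, 0], [0, 0, 0.0094]], [[0.005, -0.028, 0], [0, 0, 0.0072]], [[0.001, -0.011, 0], [0, 0, 0.0029]], [[0, 0, 0], [0, 0, 0]], [[0, 0, 0], [0, 0, 0]]]'

```text
time: 19.9
eef_pos: [0.6162, 0.2761, 0.1701]
tcp_rot: [-0.483, 0.517, -0.385, 0.593]
contact_force: [0.4, -0.0, -2.2]
opening: 0.145
```

```bash
python3 - <<'E'
from h import *
st(); print(pour(14,.015,.128,.002)[0])
path([(*pour(22,.015,.120,.002),6,False),(*pour(30,.015,.117,.002),6,False)])
E
```

```text
t 19.9 [0.6162 0.2761 0.1701] y [-0.042  0.238 -0.97 ] z [0.984 0.175 0.   ] F [ 0.4 -0.  -2.2] op 0.145 q [ 0.19  0.34  1.67  0.27  1.15 -0.1 ]
[0.61610106 0.27611746 0.1703572 ]
12
[[[0.006, -0.017, 0], [0, 0, 0.0037]], [[0.006, -0.017, 0], [0, 0, 0.0037]], [[0.005, -0.017, 0], [0, 0, 0.0037]], [[0.005, -0.017, 0], [0, 0, 0.0037]], [[0.004, -0.018, 0], [0, 0, 0.0037]], [[0.004, -0.018, 0], [0, 0, 0.0037]], [[0.005, -0.024, 0], [0, 0, 0.0037]], [[0.004, -0.024, 0], [0, 0, 0.0037]], [[0.004, -0.024, 0], [0, 0, 0.0037]], [[0.003, -0.024, 0], [0, 0, 0.0037]], [[0.003, -0.024, 0], [0, 0, 0.0037]], [[0.002, -0.024, 0], [0, 0, 0.0037]]]
```

Emit:
send_rows --plan '[[[0.006, -0.017, 0], [0, 0, 0.0037]], [[0.006, -0.017, 0], [0, 0, 0.0037]], [[0.005, -0.017, 0], [0, 0, 0.0037]], [[0.005, -0.017, 0], [0, 0, 0.0037]], [[0.004, -0.018, 0], [0, 0, 0.0037]], [[0.004, -0.018, 0], [0, 0, 0.0037]], [[0.005, -0.024, 0], [0, 0, 0.0037]], [[0.004, -0.024, 0], [0, 0, 0.0037]], [[0.004, -0.024, 0], [0, 0, 0.0037]], [[0.003, -0.024, 0], [0, 0, 0.0037]], [[0.003, -0.024, 0], [0, 0, 0.0037]], [[0.002, -0.024, 0], [0, 0, 0.0037]]]'

```text
time: 21.1
eef_pos: [0.6193, 0.2593, 0.196]
tcp_rot: [-0.405, 0.579, -0.298, 0.642]
contact_force: [-0.6, 0.4, -1.2]
opening: 0.146
```

Emit:
send_rows --plan '[[[0, 0, 0], [0, 0, 0]], [[0, 0, 0], [0, 0, 0]], [[0, 0, 0], [0, 0, 0]], [[0, 0, 0], [0, 0, 0]]]'

```text
time: 21.5
eef_pos: [0.6191, 0.2597, 0.1957]
tcp_rot: [-0.406, 0.579, -0.298, 0.641]
contact_force: [0.5, -0.6, -1.8]
opening: 0.147
```

```bash
python3 - <<'E'
from h import *
st(); print(pour(30,.015,.117,.002)[0]); cap('scene','scene8')
path([(*pour(40,.015,.116,.002),6,False),(*pour(50,.015,.117,.002),6,False)])
E
```

```text
t 21.5 [0.6191 0.2597 0.1957] y [-0.088  0.492 -0.866] z [0.984 0.176 0.   ] F [ 0.5 -0.6 -1.8] op 0.147 q [ 0.07  0.32  1.69  0.55  1.25 -0.32]
[0.61908412 0.25940634 0.1954282 ]
12
[[[0.006, -0.033, 0], [0, 0, 0.0046]], [[0.005, -0.033, 0], [0, 0, 0.0046]], [[0.004, -0.033, 0], [0, 0, 0.0046]], [[0.003, -0.033, 0], [0, 0, 0.0046]], [[0.002, -0.034, 0], [0, 0, 0.0046]], [[0.001, -0.034, 0], [0, 0, 0.0046]], [[0.004, -0.035, 0], [0, 0, 0.0046]], [[0.003, -0.035, 0], [0, 0, 0.0046]], [[0.002, -0.036, 0], [0, 0, 0.0046]], [[0.001, -0.036, 0], [0, 0, 0.0046]], [[0, -0.036, 0], [0, 0, 0.0046]], [[-0.001, -0.036, 0], [0, 0, 0.0046]]]
```

Emit:
send_rows --plan '[[[0.006, -0.033, 0], [0, 0, 0.0046]], [[0.005, -0.033, 0], [0, 0, 0.0046]], [[0.004, -0.033, 0], [0, 0, 0.0046]], [[0.003, -0.033, 0], [0, 0, 0.0046]], [[0.002, -0.034, 0], [0, 0, 0.0046]], [[0.001, -0.034, 0], [0, 0, 0.0046]], [[0.004, -0.035, 0], [0, 0, 0.0046]], [[0.003, -0.035, 0], [0, 0, 0.0046]], [[0.002, -0.036, 0], [0, 0, 0.0046]], [[0.001, -0.036, 0], [0, 0, 0.0046]], [[0, -0.036, 0], [0, 0, 0.0046]], [[-0.001, -0.036, 0], [0, 0, 0.0046]]]'

```text
time: 22.75
eef_pos: [0.6253, 0.2255, 0.2321]
tcp_rot: [-0.299, 0.64, -0.183, 0.683]
contact_force: [0.9, -0.6, -1.8]
opening: 0.144
```

Emit:
send_rows --plan '[[[0, 0, 0], [0, 0, 0]], [[0, 0, 0], [0, 0, 0]], [[0, 0, 0], [0, 0, 0]], [[0, 0, 0], [0, 0, 0]], [[0, 0, 0], [0, 0, 0]], [[0, 0, 0], [0, 0, 0]]]'

```text
time: 23.35
eef_pos: [0.6252, 0.226, 0.2319]
tcp_rot: [-0.3, 0.64, -0.183, 0.683]
contact_force: [0.3, -0.2, -1.1]
opening: 0.149
```

```bash
python3 - <<'E'
from h import *
st(); print(pour(50,.015,.117,.002)[0])
a=load('scene7')['img'];b=load('scene8')['img'];c=cap('scene','scene9')['img'];t=cap('top','top9')['img'];w=cap('wrist','w9')['img']
f=lambda i:cv2.resize(i[215:305,270:390],(400,300),interpolation=cv2.INTER_CUBIC)
# dark-bead check: mean dark pixel counts in bin mouth polygon of the top camera and scene camera
p=np.load('studs.npy');xd,yd,zd=deck(p[2]);O=np.array([p[0],p[1],.055])
for n in ['top1','top9','scene5','scene8','scene9']:
    q=load(n);P=proj(q,[O+.016*zd+a*.024*xd+bb*.038*yd for a,bb in((-1,-1),(1,-1),(1,1),(-1,1))]).round().astype(np.int32)
    m=np.zeros((400,640),np.uint8);cv2.fillPoly(m,[P],1);g=cv2.cvtColor(q['img'],cv2.COLOR_BGR2GRAY);v=g[m>0];print(n,P.tolist(),v.size,'mean',v.mean().round(1),'dark<70',(v<70).sum())
E
```

```text
t 23.35 [0.6252 0.226  0.2319] y [-0.134  0.753 -0.645] z [0.984 0.176 0.   ] F [ 0.3 -0.2 -1.1] op 0.149 q [-0.08  0.34  1.69  0.84  1.46 -0.51]
[0.62506797 0.22588487 0.23168666]
top1 [[280, 162], [277, 147], [253, 151], [256, 166]] 412 mean 174.9 dark<70 0
top9 [[280, 162], [277, 147], [253, 151], [256, 166]] 412 mean 72.2 dark<70 278
scene5 [[307, 249], [292, 258], [314, 282], [329, 273]] 598 mean 82.6 dark<70 51
scene8 [[307, 249], [292, 258], [314, 282], [329, 273]] 598 mean 80.7 dark<70 58
scene9 [[307, 249], [292, 258], [314, 282], [329, 273]] 598 mean 73.7 dark<70 130
```

```bash
python3 - <<'E'
from h import *
a=avg(6)
path([(*pour(58,.015,.121,.002),3,False)],a)
import h
P,Rg=pour(58,.015,.121,.002);s={**a,'eef_pos':P,'tcp_rot':R.from_matrix(Rg).as_quat()}
path([(*pour(25,.03,.155,.002),6,True),(*pour(0,.03,.165,.002),5,True)],s)
E
```

```text
std mm [0.02 0.04 0.01] F [ 0.24  0.16 -1.13]
3
[[[-0.001, -0.062, 0], [0, 0, 0.0075]], [[-0.004, -0.061, 0], [0, 0, 0.0075]], [[-0.007, -0.061, 0], [0, 0, 0.0075]]]
11
[[[-0.011, 0.046, 0], [0, 0, -0.0068]], [[-0.033, 0.113, 0], [0, 0, -0.017]], [[-0.058, 0.141, 0], [0, 0, -0.0221]], [[-0.077, 0.132, 0], [0, 0, -0.0221]], [[-0.073, 0.092, 0], [0, 0, -0.017]], [[-0.033, 0.034, 0], [0, 0, -0.0068]], [[0.005, 0.045, 0], [0, 0, -0.0072]], [[0.007, 0.108, 0], [0, 0, -0.0172]], [[-0.006, 0.129, 0], [0, 0, -0.0206]], [[-0.019, 0.107, 0], [0, 0, -0.0172]], [[-0.013, 0.044, 0], [0, 0, -0.0072]]]
```

Emit:
send_rows --plan '[[[-0.001, -0.062, 0], [0, 0, 0.0075]], [[-0.004, -0.061, 0], [0, 0, 0.0075]], [[-0.007, -0.061, 0], [0, 0, 0.0075]], [[0, 0, 0], [0, 0, 0]], [[0, 0, 0], [0, 0, 0]], [[0, 0, 0], [0, 0, 0]], [[0, 0, 0], [0, 0, 0]]]'

```text
time: 24.5
eef_pos: [0.628, 0.2098, 0.2466]
tcp_rot: [-0.254, 0.659, -0.135, 0.694]
contact_force: [-0.3, 0.3, -0.5]
opening: 0.147
```

Emit:
send_rows --plan '[[[-0.011, 0.046, 0], [0, 0, -0.0068]], [[-0.033, 0.113, 0], [0, 0, -0.017]], [[-0.058, 0.141, 0], [0, 0, -0.0221]], [[-0.077, 0.132, 0], [0, 0, -0.0221]], [[-0.073, 0.092, 0], [0, 0, -0.017]], [[-0.033, 0.034, 0], [0, 0, -0.0068]], [[0.005, 0.045, 0], [0, 0, -0.0072]], [[0.007, 0.108, 0], [0, 0, -0.0172]], [[-0.006, 0.129, 0], [0, 0, -0.0206]], [[-0.019, 0.107, 0], [0, 0, -0.0172]], [[-0.013, 0.044, 0], [0, 0, -0.0072]]]'

```text
time: 25.6
eef_pos: [0.6112, 0.2997, 0.1723]
tcp_rot: [0.543, -0.452, 0.454, -0.542]
contact_force: [-0.2, 0.1, -2.0]
opening: 0.147
```

```bash
python3 - <<'E'
from h import *
st();g=np.load('grip.npy');Rg=R.from_quat(g[3:]).as_matrix()
cap('scene','scene10');cap('top','top10')
# back above the old place, with tool exactly as at grip
path([(g[:3]+[0,0,.12],Rg,12,True)])
s=get_state()
E
```

```text
t 25.6 [0.6112 0.2997 0.1723] y [ 0.001 -0.004 -1.   ] z [0.984 0.178 0.001] F [-0.2  0.1 -2. ] op 0.147 q [ 0.31  0.36  1.62 -0.    1.16  0.13]
12
[[[0.001, 0.005, -0.022], [0, 0.0013, 0]], [[0.002, 0.015, -0.062], [0, 0.0035, 0]], [[0.005, 0.022, -0.094], [0, 0.0053, 0]], [[0.01, 0.028, -0.117], [0, 0.0066, 0]], [[0.017, 0.031, -0.132], [0, 0.0075, 0]], [[0.025, 0.033, -0.139], [0, 0.008, 0]], [[0.032, 0.033, -0.137], [0, 0.008, 0]], [[0.037, 0.031, -0.128], [0, 0.0075, 0]], [[0.038, 0.028, -0.111], [0, 0.0066, 0]], [[0.034, 0.022, -0.087], [0, 0.0053, 0]], [[0.024, 0.015, -0.057], [0, 0.0035, 0]], [[0.009, 0.005, -0.02], [0, 0.0013, 0]]]
```

Emit:
send_rows --plan '[[[0.001, 0.005, -0.022], [0, 0.0013, 0]], [[0.002, 0.015, -0.062], [0, 0.0035, 0]], [[0.005, 0.022, -0.094], [0, 0.0053, 0]], [[0.01, 0.028, -0.117], [0, 0.0066, 0]], [[0.017, 0.031, -0.132], [0, 0.0075, 0]], [[0.025, 0.033, -0.139], [0, 0.008, 0]], [[0.032, 0.033, -0.137], [0, 0.008, 0]], [[0.037, 0.031, -0.128], [0, 0.0075, 0]], [[0.038, 0.028, -0.111], [0, 0.0066, 0]], [[0.034, 0.022, -0.087], [0, 0.0053, 0]], [[0.024, 0.015, -0.057], [0, 0.0035, 0]], [[0.009, 0.005, -0.02], [0, 0.0013, 0]]]'

```text
time: 26.9
eef_pos: [0.4781, 0.2691, 0.1409]
tcp_rot: [0.439, -0.554, 0.554, -0.439]
contact_force: [-0.8, 0.5, -1.7]
opening: 0.148
```

Emit:
send_rows --plan '[[[0, 0, 0], [0, 0, 0]], [[0, 0, 0], [0, 0, 0]], [[0, 0, 0], [0, 0, 0]], [[0, 0, 0], [0, 0, 0]], [[0, 0, 0], [0, 0, 0]]]'

```text
time: 27.4
eef_pos: [0.479, 0.2697, 0.1407]
tcp_rot: [0.44, -0.553, 0.554, -0.44]
contact_force: [-0.3, -0.6, -1.5]
opening: 0.152
```

```bash
python3 - <<'E'
from h import *
st();a=avg(4);g=np.load('grip.npy')
c=cap('scene','scene11')['img'];t=cap('top','top11')['img']
f=lambda i,x,y:cv2.resize(i[y:y+75,x:x+100],(400,300),interpolation=cv2.INTER_CUBIC)
cv2.imwrite('pics/m11.png',np.vstack([np.hstack([f(c,270,220),f(c,350,205)]),np.hstack([f(t,230,120),f(t,190,180)])]))
path([(g[:3]+[0,0,.006],R.from_quat(g[3:]).as_matrix(),8,True)],a)
# objects dark-bead count in bin/scoop areas
E
```

```text
t 27.4 [0.479  0.2697 0.1407] y [ 0.001 -0.001 -1.   ] z [ 0.974 -0.226  0.001] F [-0.3 -0.6 -1.5] op 0.152 q [ 0.33  0.12  1.97 -0.    1.05  0.56]
std mm [0.06 0.01 0.02] F [-0.24  0.12 -1.36]
8
[[[-0.001, 0.041, -0.001], [0, 0, 0]], [[-0.002, 0.108, -0.002], [-0.0001, 0, 0]], [[-0.002, 0.153, -0.003], [-0.0001, -0.0001, 0]], [[-0.003, 0.175, -0.003], [-0.0001, -0.0001, 0]], [[-0.003, 0.175, -0.003], [-0.0001, -0.0001, 0]], [[-0.002, 0.153, -0.003], [-0.0001, -0.0001, 0]], [[-0.002, 0.108, -0.002], [-0.0001, 0, 0]], [[-0.001, 0.041, -0.001], [0, 0, 0]]]
```

View pics/m11.png

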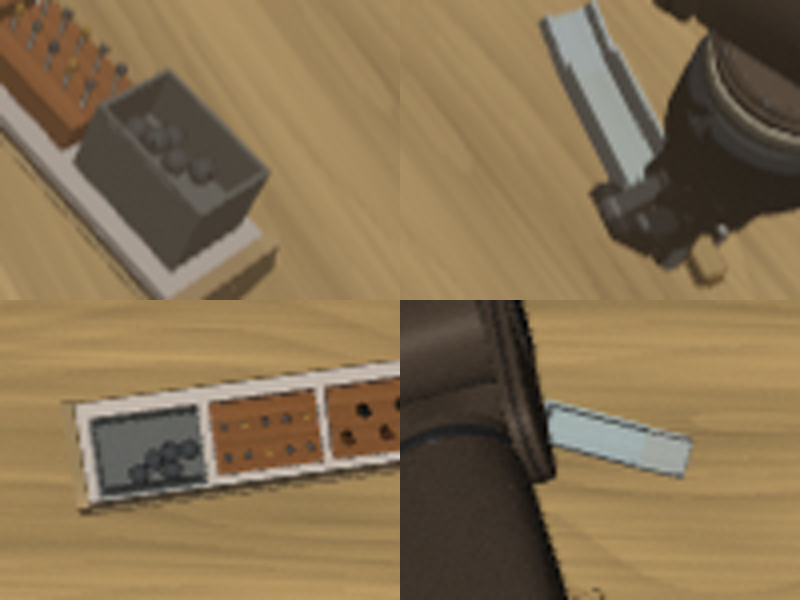

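The scoop is empty, the beads lie in the bin, and the bin sits flat. Next I set the scoop down.

Emit:
send_rows --plan '[[[-0.001, 0.041, -0.001], [0, 0, 0]], [[-0.002, 0.108, -0.002], [0, 0, 0]], [[-0.002, 0.153, -0.003], [0, 0, 0]], [[-0.003, 0.175, -0.003], [0, 0, 0]], [[-0.003, 0.175, -0.003], [0, 0, 0]], [[-0.002, 0.153, -0.003], [0, 0, 0]], [[-0.002, 0.108, -0.002], [0, 0, 0]], [[-0.001, 0.041, -0.001], [0, 0, 0]], [[0, 0, 0], [0, 0, 0]], [[0, 0, 0], [0, 0, 0]], [[0, 0, 0], [0, 0, 0]]]'

```text
time: 28.8
eef_pos: [0.478, 0.2722, 0.0273]
tcp_rot: [0.439, -0.553, 0.554, -0.44]
contact_force: [0.1, -0.1, -1.6]
opening: 0.148
```

Emit:
send_rows --plan '[[[0, 0.012, 0], [0, 0, 0]], [[0, 0.012, 0], [0, 0, 0]], [[0, 0.01, 0], [0, 0, 0]], [[0, 0, 0], [0, 0, 0]], [[0, 0, 0], [0, 0, 0]], [[0, 0, 0], [0, 0, 0]]]'

```text
time: 29.4
eef_pos: [0.4772, 0.2719, 0.0221]
tcp_rot: [0.44, -0.553, 0.554, -0.44]
contact_force: [-0.1, -0.4, -1.0]
opening: 0.148
```

```bash
python3 - <<'E'
from h import *
st();avg(4)
E
```

```text
t 29.4 [0.4772 0.2719 0.0221] y [ 0.001 -0.001 -1.   ] z [ 0.974 -0.226  0.001] F [-0.1 -0.4 -1. ] op 0.148 q [ 0.33  0.31  2.01 -0.    0.82  0.56]
std mm [0.   0.01 0.  ] F [ 0.07 -0.18 -0.93]
```

Emit:
send_rows --plan '[[[0, 0.008, 0], [0, 0, 0]], [[0, 0.008, 0], [0, 0, 0]], [[0, 0, 0], [0, 0, 0]], [[0, 0, 0], [0, 0, 0]], [[0, 0, 0], [0, 0, 0]]]'

```text
time: 30.1
eef_pos: [0.4772, 0.2719, 0.0202]
tcp_rot: [0.44, -0.553, 0.554, -0.44]
contact_force: [-0.3, 0.1, -0.6]
opening: 0.151
```

```bash
python3 - <<'E'
from h import *
st();avg(4)
E
```

```text
t 30.1 [0.4772 0.2719 0.0202] y [ 0.001 -0.001 -1.   ] z [ 0.974 -0.226  0.001] F [-0.3  0.1 -0.6] op 0.151 q [ 0.33  0.31  2.01 -0.    0.82  0.56]
std mm [0.01 0.01 0.01] F [ 0.24  0.26 -1.08]
```

Emit:
send_rows --plan '[[[0, 0.005, 0], [0, 0, 0]], [[0, 0.005, 0], [0, 0, 0]], [[0, 0, 0], [0, 0, 0]], [[0, 0, 0], [0, 0, 0]], [[0, 0, 0], [0, 0, 0]]]'

```text
time: 30.8
eef_pos: [0.4773, 0.272, 0.0199]
tcp_rot: [0.44, -0.553, 0.554, -0.44]
contact_force: [-2.5, -0.5, 5.7]
opening: 0.148
```

```bash
python3 - <<'E'
from h import *
st();avg(4)
E
```

```text
t 30.8 [0.4773 0.272  0.0199] y [ 0.    -0.001 -1.   ] z [ 0.974 -0.226  0.   ] F [-2.5 -0.5  5.7] op 0.148 q [ 0.33  0.31  2.01 -0.    0.82  0.56]
std mm [0.01 0.   0.01] F [-2.23 -0.54  5.47]
```

Emit:
send_rows --plan '[[[0, -0.004, 0], [0, 0, 0]], [[0, 0, 0], [0, 0, 0]], [[0, 0, 0], [0, 0, 0]], [[0, 0, 0], [0, 0, 0]], [[0, 0, 0], [0, 0, 0]], [[0, 0, 0], [0, 0, 0]], [[0, -0.05, 0], [0, 0, 0]], [[0, -0.15, 0], [0, 0, 0]], [[0, -0.25, 0], [0, 0, 0]], [[0, -0.3, 0], [0, 0, 0]], [[0, -0.3, 0], [0, 0, 0]], [[0, -0.3, 0], [0, 0, 0]]]' --gripper 0

```text
time: 32.2
eef_pos: [0.4768, 0.272, 0.1833]
tcp_rot: [0.44, -0.553, 0.554, -0.44]
contact_force: [0.9, -0.2, -0.3]
opening: 1.0
```

Emit:
send_rows --plan '[[[0, -0.2, 0], [0, 0, 0]], [[0, 0, 0], [0, 0, 0]], [[0, 0, 0], [0, 0, 0]], [[0, 0, 0], [0, 0, 0]]]'

```text
time: 32.6
eef_pos: [0.476, 0.2717, 0.2035]
tcp_rot: [0.441, -0.554, 0.554, -0.439]
contact_force: [0.2, 0.6, -1.0]
opening: 0.998
```

```bash
python3 - <<'E'
from h import *
st();c=cap('wrist','w12');s=cap('scene','scene12');cap('top','top12')
p=np.load('scoop.npy');ax=np.array([np.cos(p[2]),np.sin(p[2])]);ay=np.array([-ax[1],ax[0]])
# scoop standing where it was? compare expected edges: warp w6 & w12 onto bench plane z=.024 and difference
def rect(c,z=.024):
    xs,ys=np.meshgrid(np.arange(-120,70),np.arange(-30,31));W=np.c_[(p[:2]+(xs.reshape(-1,1)*ax+ys.reshape(-1,1)*ay)/1e3),np.full(xs.size,z)]
    q=proj(c,W).astype(np.float32).reshape(*xs.shape,2);return cv2.cvtColor(cv2.remap(c['img'],q[...,0],q[...,1],cv2.INTER_LINEAR),cv2.COLOR_BGR2GRAY)
A=rect(load('w6'));B=rect(c)
m=lambda I:(cv2.cvtColor(c['img'],cv2.COLOR_BGR2GRAY) is not None) and I
(sh,resp)=cv2.phaseCorrelate(A.astype(np.float32),B.astype(np.float32),cv2.createHanningWindow(A.shape[::-1],cv2.CV_32F));print('shift mm',np.round(sh,2),'resp',round(resp,2))
a0,b0=load('scene0')['img'],s['img']
d=cv2.absdiff(a0,b0).max(2)>40
n,l,stt,ce=cv2.connectedComponentsWithStats(d.astype(np.uint8))
print([(stt[i].tolist(),ce[i].round().tolist()) for i in range(1,n) if stt[i,4]>12])
# beads in bin from the top
g=load('top12')['img'];pr=np.load('studs.npy');xd,yd,zd=deck(pr[2]);O=np.array([pr[0],pr[1],.055])
for t in ['top11','top12']:
    q=load(t);P=proj(q,[O+.024*zd+a*.024*xd+b*.038*yd for a,b in((-1,-1),(1,-1),(1,1),(-1,1))]).round().astype(np.int32);mk=np.zeros((400,640),np.uint8);cv2.fillPoly(mk,[P],1);v=cv2.cvtColor(q['img'],cv2.COLOR_BGR2GRAY)[mk>0];print(t,'dark',(v<60).sum(),v.size)
E
```

```text
t 32.6 [0.476  0.2717 0.2035] y [-0.003 -0.002 -1.   ] z [ 0.974 -0.226 -0.002] F [ 0.2  0.6 -1. ] op 0.998 q [ 0.33  0.05  1.93 -0.    1.17  0.56]
shift mm [ 0.02 -0.57] resp 0.26
[([431, 0, 51, 136, 4582], [454.0, 65.0]), ([538, 0, 97, 93, 2826], [585.0, 39.0]), ([621, 41, 19, 29, 293], [632.0, 57.0]), ([536, 57, 10, 16, 22], [542.0, 64.0]), ([501, 59, 10, 15, 70], [504.0, 65.0]), ([398, 76, 223, 188, 11481], [494.0, 176.0]), ([487, 95, 4, 10, 17], [488.0, 100.0]), ([530, 97, 12, 9, 41], [535.0, 101.0]), ([496, 100, 3, 6, 13], [497.0, 103.0]), ([460, 109, 21, 31, 147], [470.0, 126.0]), ([292, 118, 35, 35, 821], [309.0, 135.0]), ([467, 141, 8, 4, 13], [470.0, 143.0]), ([288, 238, 49, 50, 1323], [313.0, 263.0]), ([387, 246, 16, 25, 139], [395.0, 258.0])]
top11 dark 50 409
top12 dark 55 409
```

```bash
python3 -c "
from h import *
print(sign_off())"
```

```text
the job is handed in; nothing more can be done
None
```

The grey bin is pressed home on the rack's left-hand third. The beads are in it, and the scoop stands empty back in its place. I handed the job in at about 33 s of the 61 s allowed.

**Bin seating:** It clicked past the spring balls, pulling down at about 7.6 N as it passed. It then stopped solid at about 19 N. The tool stopped 33.9 mm above the deck. It stood 33.5 mm above the bench when it gripped the bin, so the bin is flat on the deck within measurement. A later picture matched the expected rim position on three of the four corner readings, to about 0.5 px. The fourth was read about 3 px off. I did not get a separate close-up of the underside.

**Beads:** The last picture viewed shows them lying in the bin and the scoop trough empty. The overlapping beads were hard to count exactly, but the wrist force fell to about 1.1 N, which is the empty scoop's weight. A later reading, with the arm still, was 1.36 N.

**Scoop:** It is within about 0.6 mm of where it started, though that image match was weak (0.26).

**Other things:** The last scene image, compared with the first, changed only at the arm, the bin's old and new places, and the scoop's trough. The gripper was open and about 0.2 m above the bench at hand-in.

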